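Refit the washed blade grid of the chip cutter and draw it tight with its tapered pin

TASK

The blade grid of the chip cutter has been washed and stands in the drying rack: put it back into the slot of the cutter's head, then push the tapered pin with the red handle through the hole in the front bar, the grid's eye and the rear bar, until its collar sits home against the front bar. The grid rides high on its springs, so a level pin butts against it: feel the nose up into the eye and level the pin as it goes through, which draws the grid down. Do not ram anything, and leave the things that stand around where they are.

Things in the scene. Friction and masses are not known exactly. Their poses are not given: they have to be found in the camera images.
- cutter: Chip cutter: cast metal, grey 150 x 232 mm base, fixed. Origin: on the worktop under the slot's centre; z up, x along the slot's width, y = slot normal. The front bar (brass-ringed hole) faces +y; feed bed, black pusher and lever lie on the -y side. Slot open at the top: x -57 to 57, y -6 to 6 mm, floor z 20, bars up to z 114, flared lips to z 120.
- cutter_bore (a point): centre of the mouth of the hole in the front bar, on its +y face, 100 mm above the worktop; axes as cutter. The pin enters here along -y. Front bar 12 mm thick, then the 12 mm slot, then the rear bar 12 mm thick; both bored 14 mm wide on this axis.
- cutter_seat (a point): centre of the slot floor, 20 mm above the worktop; axes as cutter. Two sprung rubber pads (x -36 and 36) stand 13 mm proud of it and carry the grid, together 1 N per mm.
- grid: Blade grid: upright steel plate 110 mm wide (x), 9 mm thick (y), 129 mm high with a black handle on top, blade window below, a 14 mm eye between. Origin: centre of its underside; z up. Its two faces are alike: half a turn makes no difference. 0.28 kg. Starts upright in the drying rack.
- grid_eye (a point): centre of the grid's 14 mm eye, 80 mm above its underside; axes as grid. With the grid loose on its pads the eye stands 9 to 10 mm above the bores' axis, so a level nose meets steel: tip it up some 15 to 20 degrees to reach the eye, level it as it goes in. Pressed down fully (about 10 N) the eye is in line with the bores; held by the pin it ends about 2 mm above.
- grid_handle (a point): centre of the grid's black handle, 64 mm wide (x), 14 mm thick (y), 25 mm high, 116.5 mm above the grid's underside; axes as grid.
- drying_rack: Low dark wire rack, fixed, 56 mm high. The grid stands at its origin, between two wire loops, 15.5 mm above the worktop, plate normal along the rack's y. A green lid stands in it on the +y side, top at 106 mm. Origin on the worktop.
- pin: Tapered pin lying flat, 126 mm long along its y, nose to -y. Red flat-sided handle 20 mm wide (x), 18 mm high, y -31 to 31; collar 17.6 mm across, y -35 to -31; steel shank 12 mm thick, axis at z 9, 40 mm straight and then a 20 mm taper to 4 mm at the nose (y -95). Origin: centre of the handle's underside. 0.11 kg.
- pin_tip (a point): end of the pin's nose, on its axis; same axes as pin
- pin_shoulder (a point): centre of the front face of the pin's collar, 60 mm behind the nose; same axes as pin. Pin home: this point meets cutter_bore
- mug_red: bystander: red mug, 90 mm wide, 87 mm high, origin under its centre
- salt_shaker: bystander: clear salt shaker with grey top, 44 mm wide, 90 mm high, origin under its centre
- tea_jar: bystander: glass jar with yellow lid, 84 mm wide, 142 mm high, origin under its centre
- bowl_green: bystander: green plastic tub, 138 mm wide, 125 mm high, origin under its centre

How it is judged:
By the outcome, as a careful person would: the job done as asked, in the order asked, and still so for the second after the job is handed in, with the robot touching nothing.
It also fails if it takes over 64 s, if anything falls off the work surface, if the arm or the gripper's body presses on something with over 40 N, if the wrist force passes 120 N, or if a joint passes its speed limit or range.

ROBOT

A 6-joint arm with a two-finger parallel gripper is mounted at the origin on a cart in front of the work surface, level with it; the furniture and walls round the work are solid. World frame = base frame: x ahead of the robot, y to its left, z up, the work surface at z = 0. Lengths are in m, angles in rad, forces in N, time in s.
With the tool pointing down it reaches from about 0.25 to 0.775 m from the base axis. Payload 4 kg.
Tool frame: the origin (TCP) lies midway between the tips of the shut fingers; the grasp point (between the pads) lies 19 mm behind it (grip_point_offset is the distance from the TCP to the grasp point, in m); z points along the fingers, y is the line along which they close (so a half turn about z gives the same grasp; the last joint's range is limited). The gripper opens to 94 mm and grips with 3 to 60 N. Pads are 16 mm wide; open, the fingers measure 119 mm over their backs; the gripper's body (75 mm by 177 mm) begins 78 mm behind the grasp point.
Start: joints at [1.23, 0.087, 1.371, -0, 1.684, -0.103], TCP at [0.13, 0.535, 0.206] pointing down, gripper open.
Joint ranges: [-3.1, 3.1], [-0.76, 2.03], [0.27, 2.55], [-1.08, 4.22], [0.17, 2.65], [-2.57, 2.57]. Speed limits (rad/s): [2.79, 2.79, 3.14, 3.14, 3.14, 3.14].

INTERFACE

Orientations are given as [roll, pitch, yaw] about the fixed x, y, z axes, in that order (R = Rz(yaw) Ry(pitch) Rx(roll)).
In Python, from bench import * gives the robot as it stands.
- The arm moves only by the tool carry_out, never from a script. Its argument "commands" is a list of rows, each a list of 6 numbers: the shift along the tool's x, y, z in m, then the turn, a rotation vector about the tool's x, y, z in rad. In form: [[tx, ty, tz, rx, ry, rz], ...]. A call has exactly 5 rows; each row is the pose to reach, as a shift and turn from the pose commanded when the call began, along the tool's axes at that moment; what a row does not reach only later rows make up. A row lasts 1/10 s, in which the tool goes at most 50 mm and 8.59 degrees, less where a joint would pass 70% of its speed; a pose out of reach is approached as far as the arm can. A call with a gripper value outside its range is refused whole. "jaw" is the opening, from 0 (shut) to 1 (fully open), set as the call begins (left out, the last holds). The fingers move at their own pace and stop on an object; the grip force is fixed at half the most. Time passes only in rows, so rows that repeat a pose let the fingers close, or fill a call up. It gives the time, the measured TCP pose, the force, the opening and the grip force at its end, in the units of the state.
- get_obs(): the state, without advancing time (a new reading comes with each control period).
- snapshot(name): name is "scene" or "top"; returns a dict with "img" (480x640x3 uint8, red, green, blue), "range_z" (480x640 float32, m along the optical axis (not along the pixel's ray), 0 where there is no reading), "fx", "fy", "cx", "cy" (pixels), "distortion" ([k1, k2, p1, p2, k3] as OpenCV has them; the pictures are not rectified), "R" (3x3) and "t" (3): a world point X has camera coordinates R X + t. Camera axes: x right, y down, z forward; pixel columns grow to the right and rows downward; lengths in m; the calibration is good to about 2 mm. A picture is of the moment at which its call begins.
- close_job(): hands the job in; it is judged then, once.
The state is a dict: "time": time; "joint_positions": joint angles; "qvel": joint speeds; "joint_torque": joint torques, N m; "tool_pos": TCP position; "ee_rot": TCP orientation; "wrist_force": force on the tool from outside, world axes, zero at the start; "wrist_torque": the same for the moment, N m; "width": finger opening in m; "finger_force": force on a finger pad.
Only numpy, scipy, OpenCV 4.12 (cv2) and the standard library are available. Lean on these libraries where they do the work, as an engineer would, in place of code of your own. Each camera call takes 0.05 s, during which the arm holds its last target. There are 200 camera calls.

## Working session

There is one attempt and no reset: what is moved stays moved. The work goes in short steps, Python scripts to look and compute and a tool call to move; the robot and the scene stay as the last step left them, time stands still between calls to the robot, and variables do not carry over. Pictures are saved under pics/ and viewed, at most 10 in all, crops included, and the job is handed in when it is done.

Besides the shell and the picture viewer there is one more tool, called as name(argument=value, ...), one argument or row to a line, values as JSON. carry_out: Moves the arm, as the interface text tells. Its arguments: {"type":"object","properties":{"commands":{"type":"array","items":{"type":"array","items":{"type":"number"}}},"jaw":{"type":"number"}},"required":["commands"]}

```bash
mkdir -p pics; ls; cat > h.py <<'E'
from bench import *
import numpy as np, cv2
def shot(n):
    s=snapshot(n); s['R']=np.array(s['R']); s['t']=np.array(s['t'])
    s['K']=np.array([[s['fx'],0,s['cx']],[0,s['fy'],s['cy']],[0,0,1.]]); s['D']=np.array(s['distortion'],float); return s
def rays(s,uv):
    p=cv2.undistortPoints(np.array(uv,float).reshape(-1,1,2),s['K'],s['D']).reshape(-1,2)
    d=np.c_[p,np.ones(len(p))]; return d
def plane(s,uv,z):
    d=rays(s,uv)@s['R']; c=-s['R'].T@s['t']; return c+d*((z-c[2])/d[:,2])[:,None]
def cloud(s):
    h,w=s['range_z'].shape; v,u=np.mgrid[:h,:w]; d=rays(s,np.c_[u.ravel(),v.ravel()])
    X=(d*s['range_z'].reshape(-1,1)-s['t'])@s['R']; X=X.reshape(h,w,3); X[s['range_z']==0]=np.nan; return X
E
python3 - <<'E'
from h import *
import pickle
S={n:shot(n) for n in("scene","top")}
pickle.dump(S,open('s0.pkl','wb'))
for n in S:
    cv2.imwrite(f'pics/{n}0.png',S[n]['img'][:,:,::-1]); print(n,-S[n]['R'].T@S[n]['t'],S[n]['fx'],S[n]['distortion'])
print(get_obs())
E
```

```text
pics
scene [0.25350948 1.05211843 0.9235028 ] 613.3901088042014 [-0.09697875  0.          0.          0.          0.        ]
top [ 0.40746085 -0.03184081  1.08519484] 449.8133362736171 [-0.00749981  0.          0.          0.          0.        ]
{'time': 0.1, 'joint_positions': array([ 1.22989620e+00,  8.78917646e-02,  1.37206758e+00, -1.91881888e-05,
        1.68360832e+00, -1.03081355e-01]), 'qvel': array([ 3.06497604e-05, -2.32248004e-03, -3.31640514e-03, -2.35312700e-05,
       -2.07621836e-04,  4.31118852e-05]), 'joint_torque': array([ 1.22646867e-03, -3.41249299e+01, -3.03302658e+01,  7.19061820e-02,
        3.04320536e-02, -8.69444216e-05]), 'tool_pos': array([0.12940844, 0.53405876, 0.20443342]), 'ee_rot': array([-3.13962616e+00, -1.84257630e-04,  2.90377156e+00]), 'wrist_force': array([-0.11355751,  0.09194863,  0.31368796]), 'wrist_torque': array([ 0.03174981, -0.04246641,  0.02943933]), 'finger_force': 0.0, 'width': 0.09401082241742258}
```

View pics/scene0.png

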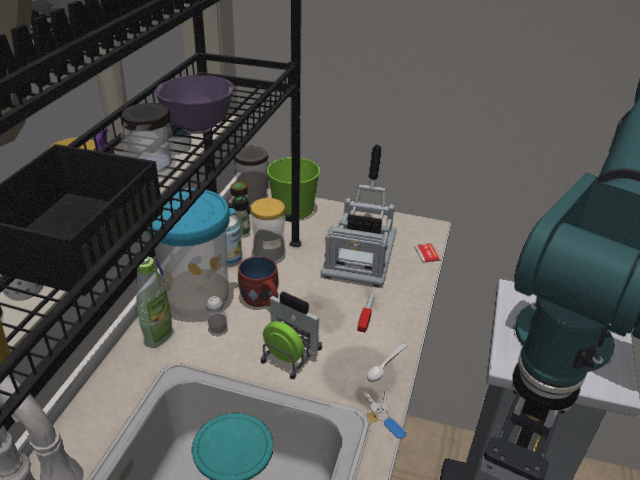

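View pics/top0.png

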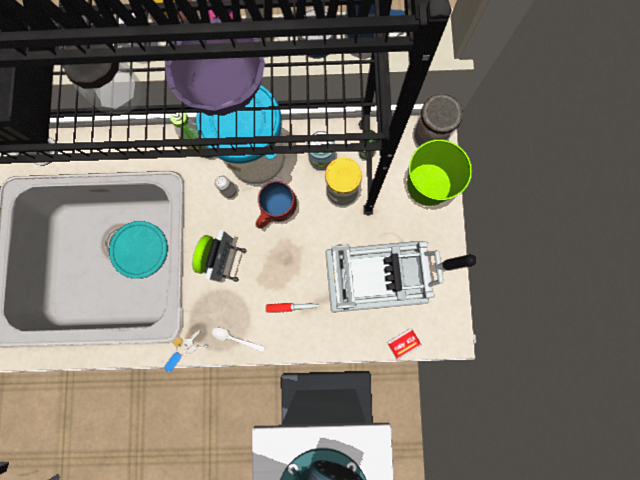

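The scene view shows the cutter at (360,245), pin at (367,313), grid and green lid at (293,330). In the top view the cutter is at (385,275) with its front bar to the left, the pin at (290,307) has its nose to the right, and the grid is at (224,258).

```bash
python3 - <<'E'
from h import *
import pickle
S=pickle.load(open('s0.pkl','rb'))
a=S['top']['img'][225:325,180:460]; b=S['scene']['img'][190:380,250:410]
A=cv2.resize(a,None,fx=2.85,fy=2.85,interpolation=cv2.INTER_CUBIC)
B=cv2.resize(b,None,fx=1.6,fy=1.6,interpolation=cv2.INTER_CUBIC)
c=np.zeros((A.shape[0]+B.shape[0],800,3),np.uint8); c[:A.shape[0],:A.shape[1]]=A; c[A.shape[0]:,:B.shape[1]]=B
b2=cv2.resize(S['scene']['img'][195:285,315:405],None,fx=3.3,fy=3.3,interpolation=cv2.INTER_CUBIC);c[A.shape[0]:A.shape[0]+b2.shape[0],300:300+b2.shape[1]]=b2
cv2.imwrite('pics/crop0.png',c[:600,:,::-1])
X=cloud(S['top']); hsv=cv2.cvtColor(S['top']['img'],cv2.COLOR_RGB2HSV)
# pin handle
def red(h): return ((h[...,0]<8)|(h[...,0]>172))&(h[...,1]>150)&(h[...,2]>90)
m=red(hsv)&(np.abs(X[...,2]-.012)<.02); m[:,:255]=0;m[:,300:]=0;m[:295]=0;m[320:]=0
v,u=np.nonzero(m); P=plane(S['top'],np.c_[u,v],.018)[:,:2]; print('pin handle',len(P),cv2.minAreaRect((P*1000).astype(np.float32)),np.nanmedian(X[m],0))
Pz=X[300:315,300:322];
# grid & cutter tops
def rep(name,sel,z):
    v,u=np.nonzero(sel); P=plane(S['top'],np.c_[u,v],z)[:,:2]; print(name,len(P),cv2.minAreaRect((P*1000).astype(np.float32)),np.nanmedian(X[sel],0))
Z=np.nan_to_num(X[...,2])
w=np.zeros_like(m); w[225:290,205:250]=1
rep('gridhandle',w&(Z>.128)&(Z<.16),.143)
w=np.zeros_like(m); w[235:320,320:450]=1
rep('cutter top',w&(Z>.105)&(Z<.13),.12)
rep('cutter base',w&(Z>.004)&(Z<.02),.01)
print('cutter heights along row 275'); 
for r in (255,275,300): print(r,[int(z*1000) for z in Z[r,322:440:3]])
XS=cloud(S['scene']); ZS=np.nan_to_num(XS[...,2]); hs=cv2.cvtColor(S['scene']['img'],cv2.COLOR_RGB2HSV)
m=red(hs); m[:300]=0;m[335:]=0;m[:,:350]=0;m[:,380:]=0
v,u=np.nonzero(m); P=plane(S['scene'],np.c_[u,v],.014)[:,:2]; print('pin scene',cv2.minAreaRect((P*1000).astype(np.float32)),np.nanmedian(XS[m],0))
E
```

```text
pin handle 192 ((421.3345031738281, 92.84654235839844), (18.304370880126953, 58.74226760864258), 1.832781434059143) [0.42154121 0.09336418 0.01917412]
gridhandle 237 ((537.3106689453125, 217.72772216796875), (17.443693161010742, 63.16924285888672), 74.39825439453125) [0.53767578 0.21768283 0.1437555 ]
cutter top 1009 ((489.362060546875, -154.1068878173828), (134.80984497070312, 230.85289001464844), 4.008493423461914) [ 0.48475579 -0.06613451  0.11816339]
cutter base 1130 ((486.81982421875, -161.84397888183594), (310.5843505859375, 200.39707946777344), 88.13330078125) [ 0.47906001 -0.15579763  0.01819921]
cutter heights along row 275
255 [4, 15, 22, 16, 114, 115, 21, 92, 122, 49, 22, 22, 22, 24, 23, 21, 21, 19, 24, 21, 19, 23, 19, 86, 89, 86, 77, 79, 78, 74, 80, 76, 75, 84, 82, 91, 101, 116, 127, 127]
275 [1, 2, 20, 18, 111, 122, 19, 22, 115, 117, 23, 21, 22, 27, 28, 22, 21, 21, 25, 27, 23, 22, 85, 82, 0, 87, 82, 25, 23, 21, 20, 20, 19, 71, 83, 82, 3, 5, 0, 127]
300 [0, 1, 0, 22, 22, 117, 122, 24, 23, 117, 114, 53, 53, 53, 57, 56, 57, 55, 51, 59, 58, 55, 55, 55, 52, 51, 45, 15, 24, 22, 19, 15, 19, 21, 23, 20, 0, 0, 1, 2]
pin scene ((423.5399475097656, 92.57715606689453), (18.863475799560547, 65.6978988647461), 2.3990862369537354) [0.42272185 0.0976867  0.01858729]
```

View pics/crop0.png

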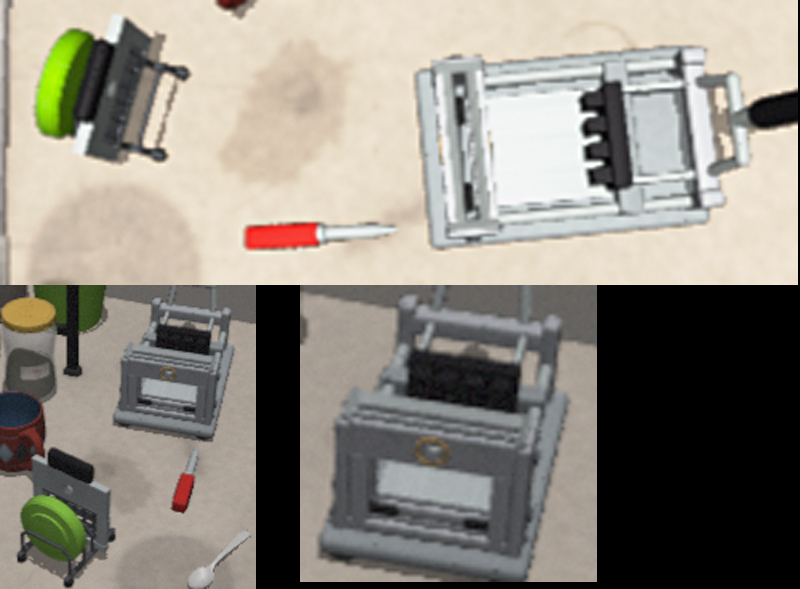

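The crops show the slot between the two bars (top view, about x 341–348 px), and the brass ring at about (354,243) in the scene image. The grid handle sits just right of the green lid.

```bash
python3 - <<'E'
from h import *
import pickle
S=pickle.load(open('s0.pkl','rb')); T=S['top'];X=cloud(T);Z=np.nan_to_num(X[...,2]);hsv=cv2.cvtColor(T['img'],cv2.COLOR_RGB2HSV)
# bars: columns per row, transitions
gray=cv2.cvtColor(T['img'],cv2.COLOR_RGB2GRAY)
for r in range(246,308,6): print(r,gray[r,326:362].tolist(),[int(z*1000) for z in Z[r,332:358]])
# bar rectangle
w=(Z>.106)&(Z<.127);w[:,:330]=0;w[:,362:]=0;w[:238]=0;w[318:]=0
v,u=np.nonzero(w);P=plane(T,np.c_[u,v],.119)[:,:2]*1000;print('bars',cv2.minAreaRect(P.astype(np.float32)),P.mean(0),P.min(0),P.max(0))
C=np.cov(P.T);e,V=np.linalg.eigh(C);print('dir',np.degrees(np.arctan2(V[1,1],V[0,1])))
# ring in scene
s=S['scene'];hs=cv2.cvtColor(s['img'],cv2.COLOR_RGB2HSV)
m=(hs[...,0]>10)&(hs[...,0]<30)&(hs[...,1]>90);m[:232]=0;m[256:]=0;m[:,:342]=0;m[:,368:]=0
v,u=np.nonzero(m);print('ring px',len(u),u.mean(),v.mean(),u.min(),u.max(),v.min(),v.max())
c=[[(u.min()+u.max())/2,(v.min()+v.max())/2]];print(plane(s,c,.1))
XS=cloud(s);print(np.nanmedian(XS[m],0))
# front face of front bar: points z 60..112 in scene near ring -> normal
q=XS[238:256,335:378].reshape(-1,3);q=q[(q[:,2]>.085)&(q[:,2]<.112)];A=np.c_[q[:,0],np.ones(len(q))]
for _ in range(3):
    k=np.linalg.lstsq(A,q[:,1],rcond=None)[0];g=abs(q[:,1]-A@k)<.006;q,A=q[g],A[g]
print('face y=ax+b',k,np.degrees(np.arctan(k[0])),len(q))
# grid handle: plate direction via scene/top
w=(Z>.128)&(Z<.16);w[:,:205]=0;w[:,250:]=0;w[:225]=0;w[290:]=0
v,u=np.nonzero(w);P=plane(T,np.c_[u,v],.1445)[:,:2]*1000;e,V=np.linalg.eigh(np.cov(P.T));print('grid dir',np.degrees(np.arctan2(V[1,1],V[0,1])),P.mean(0))
# scene handle: dark pixels w/ high z
w=(XS[...,2]>.125)&(XS[...,2]<.152);w[:285]=0;w[320:]=0;w[:,:270]=0;w[:,315:]=0
v,u=np.nonzero(w);Q=XS[w];print('scene handle',Q.mean(0),Q.min(0),Q.max(0));e,V=np.linalg.eigh(np.cov(Q[:,:2].T));print(np.degrees(np.arctan2(V[1,1],V[0,1])))
# pin axis: steel nose tip
for z in (.009,): print('tip',plane(T,[[318,306],[266,308]],z))
# pin axis via red+bright rows
red=((hsv[...,0]<8)|(hsv[...,0]>172))&(hsv[...,1]>120)&(hsv[...,2]>80)
for c in range(262,324,3): print(c,[int(a) for a in np.nonzero(red[296:320,c])[0]+296],gray[300:312,c].tolist())
# tall things
w=(Z>.15)&(Z<.6)
for n,(a,b,c2,d) in dict(lever=(240,320,400,480),jar=(150,215,325,362),tub=(140,210,400,480)).items():
    k=X[a:b,c2:d].reshape(-1,3);k=k[k[:,2]>.08];print(n,np.nanmin(k,0),np.nanmax(k,0))
k=X[:230].reshape(-1,3);k=k[k[:,2]>.3];print('shelf minx',np.nanmin(k,0))
E
```

```text
246 [223, 226, 227, 228, 228, 198, 194, 199, 199, 191, 194, 202, 208, 210, 211, 208, 208, 209, 207, 198, 194, 188, 173, 153, 200, 222, 222, 221, 220, 217, 193, 175, 156, 148, 160, 153] [113, 114, 112, 116, 117, 116, 113, 112, 114, 116, 114, 121, 120, 120, 123, 122, 122, 2, 1, 2, 2, 0, 0, 2, -1, 4]
252 [165, 202, 213, 211, 211, 148, 142, 233, 241, 212, 185, 180, 132, 73, 63, 63, 64, 107, 160, 174, 187, 232, 243, 204, 211, 230, 232, 232, 234, 237, 239, 241, 243, 244, 245, 242] [114, 116, 115, 119, 121, 115, 77, 79, 78, 75, 76, 113, 119, 120, 120, 114, 112, 54, 54, 56, 55, 57, 56, 55, 54, 54]
258 [166, 183, 205, 208, 208, 205, 164, 219, 242, 221, 185, 180, 172, 130, 134, 150, 135, 94, 145, 174, 171, 181, 233, 232, 215, 207, 213, 219, 217, 220, 221, 221, 205, 200, 189, 197] [24, 115, 114, 122, 119, 115, 119, 19, 22, 19, 20, 65, 115, 117, 121, 119, 112, 114, 20, 25, 19, 22, 19, 23, 23, 24]
264 [162, 149, 194, 206, 205, 206, 207, 217, 237, 240, 214, 181, 179, 136, 64, 34, 60, 139, 172, 172, 172, 177, 170, 227, 222, 235, 244, 244, 243, 243, 244, 243, 244, 244, 244, 245] [19, 92, 115, 118, 1
[... 4224 characters left out ...]
]
307 [] [223, 224, 217, 170, 185, 232, 242, 220, 177, 196, 201, 202]
310 [] [221, 221, 198, 124, 195, 235, 238, 212, 173, 202, 208, 210]
313 [] [213, 213, 206, 184, 190, 234, 228, 185, 185, 203, 211, 218]
316 [] [197, 195, 197, 182, 160, 236, 214, 177, 199, 206, 210, 216]
319 [] [197, 196, 197, 197, 197, 216, 204, 209, 212, 216, 217, 219]
322 [] [190, 191, 198, 206, 211, 215, 216, 215, 216, 218, 220, 221]
lever [ 0.4327514  -0.31303131  0.0800024 ] [ 0.55808979 -0.18419903  0.22507797]
jar [ 0.64859336 -0.10568437  0.08026091] [ 0.7712921  -0.02630137  0.4317653 ]
tub [ 0.64241058 -0.3849222   0.08008466] [ 0.79680079 -0.21207183  0.13076076]
shelf minx [ 0.48977335 -0.38677186  0.30002652]
```

```bash
cat >> h.py <<'E'
from scipy.spatial.transform import Rotation as Ro
def rel(p,rpy,o=None):
    """row (mm,rad) from the measured pose to world pose p, rpy(deg)"""
    o=o or get_obs(); R0=Ro.from_euler('xyz',o['ee_rot'])
    R1=Ro.from_euler('xyz',rpy,degrees=True)
    return np.round(np.r_[R0.inv().apply(np.array(p)-o['tool_pos']),(R0.inv()*R1).as_rotvec()],4).tolist()
def st():
    o=get_obs(); print('t',round(o['time'],2),'p',np.round(o['tool_pos'],4),'rpy',np.round(np.degrees(o['ee_rot']),2),'F',np.round(o['wrist_force'],1),'M',np.round(o['wrist_torque'],2),'w',round(o['width'],4),'ff',np.round(o['finger_force'],1)); return o
E
python3 - <<'E'
from h import *
import pickle
S=pickle.load(open('s0.pkl','rb'));st()
print(rel([.538,.218,.20],[180,0,164]))
print(plane(S['top'],[[343,276]],.117),plane(S['scene'],[[354.3,243.5]],.1),plane(S['scene'],[[355,244.5]],.1))
print('shelf edges');X=cloud(S['top']);k=X[:230].reshape(-1,3);
for lo,hi in((.2,.4),(.4,.6),(.6,.9)):
    q=k[(k[:,2]>lo)&(k[:,2]<hi)];print(lo,len(q),np.percentile(q[:,0],[0.5,2,5]) if len(q) else 0)
E
```

```text
t 0.1 p [0.1294 0.5341 0.2044] rpy [-1.7989e+02 -1.0000e-02  1.6637e+02] F [-0.1  0.1  0.3] M [ 0.03 -0.04  0.03] w 0.094 ff 0.0
[-0.4716, -0.2109, 0.0048, -0.002, -0.0001, 0.0414]
[[ 0.48261324 -0.05887898  0.117     ]] [[ 0.48708725 -0.04952547  0.1       ]] [[ 0.48463136 -0.04632465  0.1       ]]
shelf edges
0.2 22120 [0.53638521 0.5525272  0.57570777]
0.4 46159 [0.50208582 0.51721412 0.53899141]
0.6 25005 [0.63645741 0.64594443 0.64661764]
```

```bash
python3 - <<'E'
from h import *
import pickle
S=pickle.load(open('s0.pkl','rb'))
for n in S:
  X=cloud(S[n]).reshape(-1,3);X=X[(X[:,2]>.2)]
  for ylo in np.arange(-.3,.5,.1):
    q=X[(X[:,1]>ylo)&(X[:,1]<ylo+.1)&(X[:,0]>.3)]
    print(n,round(ylo,1),[(round(z,2),round(float(np.percentile(p[:,0],1)),3)) for z in np.arange(.2,.9,.1) if len(p:=q[(q[:,2]>z)&(q[:,2]<z+.1)])>30])
E
```

```text
scene -0.3 [(np.float64(0.2), 0.491), (np.float64(0.3), 0.913), (np.float64(0.4), 0.911), (np.float64(0.5), 0.912)]
scene -0.2 [(np.float64(0.2), 0.648), (np.float64(0.3), 0.645), (np.float64(0.4), 0.646), (np.float64(0.5), 0.646), (np.float64(0.6), 0.647)]
scene -0.1 [(np.float64(0.2), 0.89), (np.float64(0.4), 0.65)]
scene 0.0 [(np.float64(0.2), 0.719), (np.float64(0.4), 0.651), (np.float64(0.5), 0.706)]
scene 0.1 [(np.float64(0.2), 0.71), (np.float64(0.3), 0.942), (np.float64(0.4), 0.651), (np.float64(0.5), 0.693)]
scene 0.2 [(np.float64(0.2), 0.733), (np.float64(0.4), 0.651), (np.float64(0.5), 0.723), (np.float64(0.6), 0.65), (np.float64(0.7), 0.651)]
scene 0.3 [(np.float64(0.4), 0.651), (np.float64(0.5), 0.725), (np.float64(0.6), 0.649), (np.float64(0.7), 0.649)]
scene 0.4 [(np.float64(0.2), 0.889), (np.float64(0.4), 0.651), (np.float64(0.5), 0.679), (np.float64(0.6), 0.649), (np.float64(0.7), 0.649)]
top -0.3 [(np.float64(0.2), 0.49), (np.float64(0.3), 0.911)]
top -0.2 [(np.float64(0.2), 0.645), (np.float64(0.3), 0.645), (np.float64(0.4), 0.645), (np.float64(0.5), 0.645), (np.float64(0.6), 0.644), (np.float64(0.7), 0.646)]
top -0.1 [(np.float64(0.2), 0.887), (np.float64(0.4), 0.649), (np.float64(0.6), 0.649), (np.float64(0.7), 0.649)]
top 0.0 [(np.float64(0.2), 0.721), (np.float64(0.4), 0.649), (np.float64(0.5), 0.697), (np.float64(0.6), 0.649), (np.float64(0.7), 0.649)]
top 0.1 [(np.float64(0.2), 0.708), (np.float64(0.3), 0.941), (np.float64(0.4), 0.65), (np.float64(0.5), 0.69), (np.float64(0.6), 0.649), (np.float64(0.7), 0.649)]
top 0.2 [(np.float64(0.2), 0.737), (np.float64(0.3), 0.916), (np.float64(0.4), 0.65), (np.float64(0.5), 0.722), (np.float64(0.6), 0.648), (np.float64(0.7), 0.649)]
top 0.3 [(np.float64(0.2), 0.888), (np.float64(0.3), 0.922), (np.float64(0.4), 0.65), (np.float64(0.5), 0.686)]
top 0.4 [(np.float64(0.2), 0.888), (np.float64(0.4), 0.65), (np.float64(0.5), 0.679)]
```

carry_out(
  commands=[
    [-0.05,-0.022,0,0,0,0],
    [-0.1,-0.044,0,0,0,0.01],
    [-0.145,-0.065,0,0,0,0.02],
    [-0.19,-0.085,0,0,0,0.03],
    [-0.235,-0.105,0,0,0,0.041],
  ],
  jaw=1,
)

```text
time: 0.6
tool_pos: [0.3284, 0.3801, 0.2051]
ee_rot: [-3.141, -0.0, 2.863]
wrist_force: [0.7, 0.5, -0.7]
width: 0.0942
finger_force: 0.0
```

carry_out(
  commands=[
    [-0.046,-0.018,0,0,0,0],
    [-0.092,-0.037,0,0,0,0],
    [-0.138,-0.056,0,0,0,0],
    [-0.184,-0.074,0,0,0,0],
    [-0.23,-0.093,0,0,0,0],
  ],
)

```text
time: 1.1
tool_pos: [0.524, 0.2274, 0.205]
ee_rot: [-3.141, -0.001, 2.863]
wrist_force: [0.1, -0.3, 0.1]
width: 0.0939
finger_force: 0.0
```

carry_out(
  commands=[
    [-0.01,-0.004,0,0,0,0],
    [-0.01,-0.004,0.01,0,0,0],
    [-0.01,-0.004,0.03,0,0,0],
    [-0.01,-0.004,0.04,0,0,0],
    [-0.01,-0.004,0.04,0,0,0],
  ],
)

```text
time: 1.6
tool_pos: [0.5289, 0.2231, 0.1628]
ee_rot: [-3.139, -0.005, 2.865]
wrist_force: [-0.3, -0.3, -0.2]
width: 0.0943
finger_force: 0.0
```

```bash
python3 - <<'E'
from h import *
st();s=shot('scene');t=shot('top')
a=cv2.resize(s['img'][250:380,230:350],None,fx=3.3,fy=3.3);b=cv2.resize(t['img'][205:305,175:275],None,fx=4,fy=4)
c=np.zeros((430,800,3),np.uint8);c[:a.shape[0],:a.shape[1]]=a;c[:400,400:]=b;cv2.imwrite('pics/g1.png',c[:,:,::-1])
E
```

```text
t 1.6 p [0.5289 0.2231 0.1628] rpy [-179.86   -0.27  164.14] F [-0.3 -0.3 -0.2] M [ 0.01 -0.1   0.  ] w 0.0943 ff 0.0
```

View pics/g1.png

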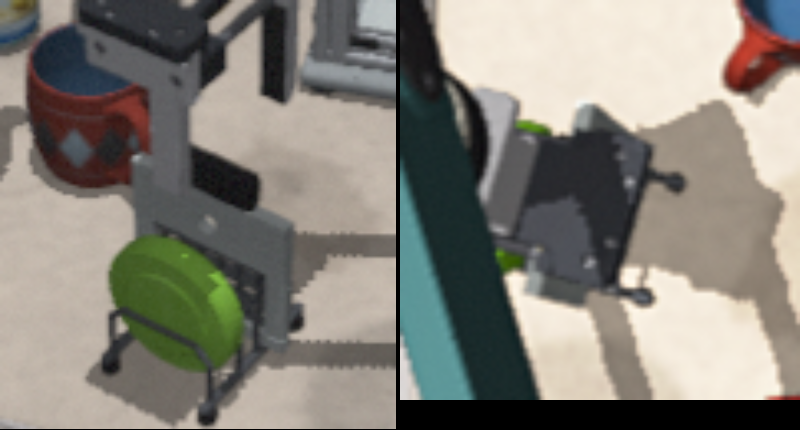

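The view shows the open fingers straddling the black handle, in line with the plate and clear of the lid.

```bash
python3 - <<'E'
from h import *
print(rel([.538,.218,.116],[180,0,164]))
E
```

```text
[-0.0087, -0.003, 0.0495, 0.0001, -0.0005, 0.0021]
```

carry_out(
  commands=[
    [-0.009,-0.003,0.01,0,0,0.002],
    [-0.009,-0.003,0.025,0,0,0.002],
    [-0.009,-0.003,0.04,0,0,0.002],
    [-0.009,-0.003,0.05,0,0,0.002],
    [-0.009,-0.003,0.05,0,0,0.002],
  ],
)

```text
time: 2.2
tool_pos: [0.5375, 0.2165, 0.1123]
ee_rot: [-3.139, -0.005, 2.861]
wrist_force: [0.0, 1.0, -0.0]
width: 0.0942
finger_force: 0.0
```

carry_out(
  commands=[
    [0,0,0,0,0,0],
    [0,0,0,0,0,0],
    [0,0,0,0,0,0],
    [0,0,0,0,0,0],
    [0,0,0,0,0,0],
  ],
  jaw=0.3,
)

```text
time: 2.7
tool_pos: [0.5394, 0.2171, 0.116]
ee_rot: [3.141, 0.001, 2.861]
wrist_force: [0.3, -0.3, -0.5]
width: 0.0575
finger_force: 0.0
```

carry_out(
  commands=[
    [0,0,0,0,0,0],
    [0,0,0,0,0,0],
    [0,0,0,0,0,0],
    [0,0,0,0,0,0],
    [0,0,0,0,0,0],
  ],
  jaw=0,
)

```text
time: 3.2
tool_pos: [0.5392, 0.217, 0.1155]
ee_rot: [3.142, -0.0, 2.861]
wrist_force: [-0.5, -0.6, 0.8]
width: 0.0175
finger_force: 0.0
```

```bash
python3 - <<'E'
from h import *
st()
E
```

```text
t 3.2 p [0.5392 0.217  0.1155] rpy [179.99  -0.   163.91] F [-0.5 -0.6  0.8] M [-0.03  0.03 -0.02] w 0.0175 ff 0.0
```

Let it close, then lift.

carry_out(
  commands=[
    [0,0,0,0,0,0],
    [0,0,0,0,0,0],
    [0,0,0,0,0,0],
    [0,0,-0.003,0,0,0],
    [0,0,-0.006,0,0,0],
  ],
)

```text
time: 3.7
tool_pos: [0.5387, 0.2169, 0.1208]
ee_rot: [-3.141, -0.002, 2.861]
wrist_force: [-0.4, -0.1, -2.2]
width: 0.0138
finger_force: 30.0
```

carry_out(
  commands=[
    [0,0,-0.02,0,0,0],
    [0,0,-0.045,0,0,0],
    [0,0,-0.075,0,0,0],
    [0,0,-0.105,0,0,0],
    [0,0,-0.13,0,0,0],
  ],
)

```text
time: 4.2
tool_pos: [0.5393, 0.2171, 0.2532]
ee_rot: [3.141, 0.001, 2.861]
wrist_force: [-0.1, -0.2, -2.0]
width: 0.0138
finger_force: 30.0
```

carry_out(
  commands=[
    [0,0,-0.02,0,0,0],
    [0,0,-0.02,0,0,0],
    [0,0,-0.02,0,0,0],
    [0,0,-0.02,0,0,0],
    [0,0,-0.02,0,0,0],
  ],
)

```text
time: 4.7
tool_pos: [0.5386, 0.2168, 0.2693]
ee_rot: [-3.14, -0.003, 2.861]
wrist_force: [-0.7, -0.5, -3.2]
width: 0.0135
finger_force: 30.0
```

```bash
python3 - <<'E'
from h import *
st();
for n in (1,2):print(rel([.484,-.0595,.262],[180,0,184]))
E
```

```text
t 4.7 p [0.5386 0.2168 0.2693] rpy [-179.89   -0.18  163.91] F [-0.7 -0.5 -3.2] M [-0.03  0.1   0.01] w 0.0135 ff 30.0
[-0.0242, -0.2806, 0.0078, -0.0013, -0.0034, -0.3506]
[-0.0242, -0.2806, 0.0078, -0.0013, -0.0034, -0.3506]
```

carry_out(
  commands=[
    [-0.002,-0.035,0,0,0,-0.04],
    [-0.006,-0.08,0,0,0,-0.1],
    [-0.01,-0.125,0,0,0,-0.17],
    [-0.015,-0.17,0,0,0,-0.23],
    [-0.019,-0.215,0,0,0,-0.28],
  ],
)

```text
time: 5.2
tool_pos: [0.497, 0.0037, 0.2703]
ee_rot: [3.141, -0.001, -3.14]
wrist_force: [0.8, -0.5, -2.4]
width: 0.0134
finger_force: 30.0
```

```bash
python3 - <<'E'
from h import *
st();print(rel([.484,-.0595,.252],[180,0,184]))
E
```

```text
t 5.2 p [0.497  0.0037 0.2703] rpy [ 1.7999e+02 -8.0000e-02 -1.7989e+02] F [ 0.8 -0.5 -2.4] M [-0.04 -0.01  0.02] w 0.0134 ff 30.0
[0.013, -0.0631, 0.0184, 0.0002, -0.0015, -0.0679]
```

carry_out(
  commands=[
    [0.006,-0.03,0,0,0,-0.03],
    [0.011,-0.055,0.01,0,0,-0.06],
    [0.013,-0.063,0.018,0,0,-0.068],
    [0.013,-0.063,0.018,0,0,-0.068],
    [0.013,-0.063,0.018,0,0,-0.068],
  ],
)

```text
time: 5.7
tool_pos: [0.4848, -0.0569, 0.2528]
ee_rot: [3.14, -0.001, -3.074]
wrist_force: [0.5, 0.4, -2.8]
width: 0.0141
finger_force: 30.0
```

```bash
python3 - <<'E'
from h import *
import pickle
st();S={n:shot(n) for n in("scene","top")};pickle.dump(S,open('s1.pkl','wb'));s,t=S['scene'],S['top']
a=cv2.resize(s['img'][150:290,300:420],None,fx=4,fy=4,interpolation=cv2.INTER_CUBIC);b=cv2.resize(t['img'][230:330,310:390],None,fx=4,fy=4,interpolation=cv2.INTER_CUBIC)
c=np.zeros((560,800,3),np.uint8);c[:a.shape[0],:a.shape[1]]=a;c[:400,480:]=b;cv2.imwrite('pics/g2.png',c[:,:,::-1])
E
```

```text
t 5.7 p [ 0.4848 -0.0569  0.2528] rpy [ 1.7992e+02 -6.0000e-02 -1.7613e+02] F [ 0.5  0.4 -2.8] M [0.01 0.02 0.03] w 0.0141 ff 30.0
```

View pics/g2.png

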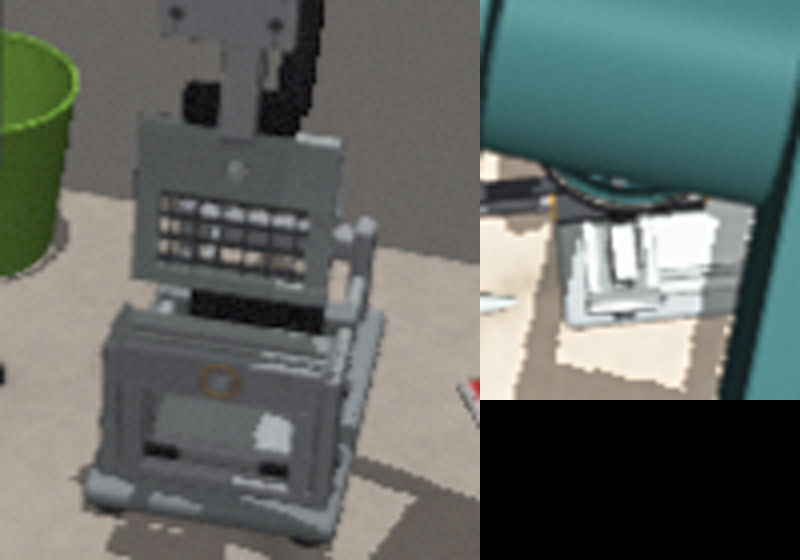

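```bash
cat > m1.py <<'E'
from h import *
import pickle,sys
def fit(q):
    A=np.c_[q[:,0],q[:,2],np.ones(len(q))]
    for _ in range(4):
        k=np.linalg.lstsq(A,q[:,1],rcond=None)[0];g=abs(q[:,1]-A@k)<.004;q,A=q[g],A[g]
    return k,q
S=pickle.load(open(sys.argv[1],'rb'));s=S['scene'];X=cloud(s);o=get_obs()
g=X[180:222,335:384].reshape(-1,3);g=g[(g[:,2]>.16)&(abs(g[:,1]+.055)<.02)]
kg,g=fit(g);print('grid face',kg,len(g),'at x.484',kg[0]*.484+kg[1]*.117+kg[2], 'mean',g.mean(0), kg[0]*.484+kg[1]*g[:,2].mean()+kg[2])
b=pickle.load(open('s0.pkl','rb'))['scene'];Xb=cloud(b);q=Xb[225:275,325:385].reshape(-1,3);q=q[(q[:,2]>.03)&(q[:,2]<.11)&(abs(q[:,1]+.042)<.012)]
kb,q=fit(q);print('bar face',kb,len(q),'at x.484,z.117',kb[0]*.484+kb[1]*.117+kb[2],'mean z',q[:,2].mean(),kb[0]*.484+kb[1]*q[:,2].mean()+kb[2])
hs=cv2.cvtColor(b['img'],cv2.COLOR_RGB2HSV)
m=(hs[...,0]>10)&(hs[...,0]<32)&(hs[...,1]>60);m[:234]=0;m[254:]=0;m[:,:345]=0;m[:,365:]=0
c,r=cv2.minEnclosingCircle(np.argwhere(m)[:,::-1].astype(np.float32));print('ring',c,r,m.sum())
def on(s,uv,k):
    d=rays(s,[uv])@s['R'];c0=-s['R'].T@s['t'];d=d[0];n=np.array([-k[0],1,-k[1]]);return c0+d*(k[2]-n@c0)/(n@d)
print('bore',on(b,c,kb))
gr=cv2.cvtColor(s['img'],cv2.COLOR_RGB2GRAY)[184:202,350:368].astype(float);w=np.clip(gr-np.median(gr)-12,0,None);v,u=np.mgrid[184:202,350:368]
e=((u*w).sum()/w.sum(),(v*w).sum()/w.sum());print('eye',e,on(s,e,kg), 'tcp',o['tool_pos'])
E
python3 m1.py s1.pkl
```

```text
grid face [ 0.06914917  0.03032754 -0.09352799] 1299 at x.484 -0.056511472542078146 mean [ 0.48472512 -0.05341794  0.21724888] -0.05347117029529225
bar face [ 0.06241732  0.01026596 -0.07356698] 821 at x.484,z.117 -0.042155884675135986 mean z 0.07802761464128988 -0.042555973671977665
ring (354.5, 244.5) 5.147915363311768 40
bore [ 0.48492208 -0.04224425  0.10278594]
eye (np.float64(355.2691029900332), np.float64(196.0531561461794)) [ 0.49289477 -0.05266143  0.2236679 ] tcp [ 0.48520379 -0.05667499  0.25366993]
```

The view shows the grid above the cutter, its face nearly parallel to the front bar. The eye is at (359,192) px and the brass ring at (354.5,244.5) px. The grid needs about 2 mm more toward -y.

carry_out(
  commands=[
    [0,-0.002,0.005,0,0,0],
    [0,-0.002,0.01,0,0,0],
    [0,-0.002,0.016,0,0,0],
    [0,-0.002,0.022,0,0,0],
    [0,-0.002,0.026,0,0,0],
  ],
)

```text
time: 6.3
tool_pos: [0.4847, -0.0597, 0.2264]
ee_rot: [3.141, -0.001, -3.074]
wrist_force: [1.0, 0.5, -1.7]
width: 0.0139
finger_force: 30.0
```

carry_out(
  commands=[
    [0,0,0.003,0,0,0],
    [0,0,0.006,0,0,0],
    [0,0,0.009,0,0,0],
    [0,0,0.012,0,0,0],
    [0,0,0.015,0,0,0],
  ],
)

```text
time: 6.8
tool_pos: [0.485, -0.0599, 0.2124]
ee_rot: [3.142, 0.0, -3.074]
wrist_force: [-0.6, -0.4, -3.3]
width: 0.0133
finger_force: 30.0
```

```bash
python3 - <<'E'
from h import *
st()
E
```

```text
t 6.8 p [ 0.485  -0.0599  0.2124] rpy [ 1.8000e+02  1.0000e-02 -1.7615e+02] F [-0.6 -0.4 -3.3] M [0.03 0.01 0.04] w 0.0133 ff 30.0
```

carry_out(
  commands=[
    [0,0,0.003,0,0,0],
    [0,0,0.006,0,0,0],
    [0,0,0.009,0,0,0],
    [0,0,0.012,0,0,0],
    [0,0,0.015,0,0,0],
  ],
)

```text
time: 7.3
tool_pos: [0.485, -0.0598, 0.1972]
ee_rot: [3.141, 0.0, -3.074]
wrist_force: [0.3, 0.6, -3.0]
width: 0.0136
finger_force: 30.0
```

```bash
python3 - <<'E'
from h import *
import pickle
st();S={n:shot(n) for n in("scene","top")};pickle.dump(S,open('s2.pkl','wb'));s=S['scene']
a=cv2.resize(s['img'][170:270,310:400],None,fx=5,fy=5,interpolation=cv2.INTER_CUBIC)
cv2.imwrite('pics/g3.png',a[:,:,::-1])
E
```

```text
t 7.3 p [ 0.485  -0.0598  0.1972] rpy [ 179.99    0.   -176.15] F [ 0.3  0.6 -3. ] M [-0.01 -0.01  0.03] w 0.0136 ff 30.0
```

View pics/g3.png

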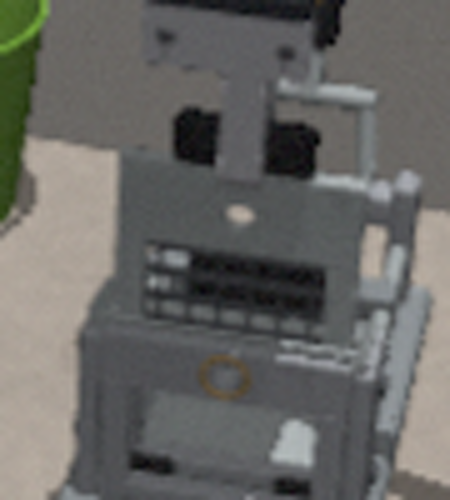

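The view shows the grid's lower edge inside the slot, behind the front bar, with the eye at (358,213) px above the ring at (355,245) px.

carry_out(
  commands=[
    [0,0,0.005,0,0,0],
    [0,0,0.011,0,0,0],
    [0,0,0.017,0,0,0],
    [0,0,0.023,0,0,0],
    [0,0,0.029,0,0,0],
  ],
)

```text
time: 7.9
tool_pos: [0.4849, -0.0598, 0.1677]
ee_rot: [3.141, -0.0, -3.074]
wrist_force: [-0.1, 0.1, -2.8]
width: 0.0137
finger_force: 30.0
```

carry_out(
  commands=[
    [0,0,0.005,0,0,0],
    [0,0,0.011,0,0,0],
    [0,0,0.017,0,0,0],
    [0,0,0.023,0,0,0],
    [0,0,0.029,0,0,0],
  ],
)

```text
time: 8.4
tool_pos: [0.485, -0.0598, 0.139]
ee_rot: [3.141, 0.0, -3.074]
wrist_force: [-0.1, -0.7, -2.2]
width: 0.0136
finger_force: 30.0
```

carry_out(
  commands=[
    [0,0,0.002,0,0,0],
    [0,0,0.004,0,0,0],
    [0,0,0.006,0,0,0],
    [0,0,0.007,0,0,0],
    [0,0,0.007,0,0,0],
  ],
)

```text
time: 8.9
tool_pos: [0.485, -0.0598, 0.1325]
ee_rot: [3.142, 0.0, -3.074]
wrist_force: [-0.8, 0.5, -2.3]
width: 0.0135
finger_force: 30.0
```

```bash
python3 - <<'E'
from h import *
st()
E
```

```text
t 8.9 p [ 0.485  -0.0598  0.1325] rpy [ 1.8000e+02  1.0000e-02 -1.7615e+02] F [-0.8  0.5 -2.3] M [-0.02  0.03  0.  ] w 0.0135 ff 30.0
```

carry_out(
  commands=[
    [0,0,0.001,0,0,0],
    [0,0,0.002,0,0,0],
    [0,0,0.002,0,0,0],
    [0,0,0.002,0,0,0],
    [0,0,0.002,0,0,0],
  ],
)

```text
time: 9.4
tool_pos: [0.4852, -0.0599, 0.1308]
ee_rot: [-3.141, 0.001, -3.074]
wrist_force: [-0.4, 0.3, -0.5]
width: 0.0141
finger_force: 30.0
```

carry_out(
  commands=[
    [0,0,0,0,0,0],
    [0,0,0,0,0,0],
    [0,0,0,0,0,0],
    [0,0,0,0,0,0],
    [0,0,0,0,0,0],
  ],
  jaw=0.5,
)

```text
time: 9.9
tool_pos: [0.485, -0.0599, 0.1305]
ee_rot: [3.142, 0.0, -3.074]
wrist_force: [-0.4, 0.2, 0.1]
width: 0.0463
finger_force: 0.0
```

carry_out(
  commands=[
    [0,0,-0.02,0,0,0],
    [0,0,-0.06,0,0,0],
    [0,0,-0.1,0,0,0],
    [0,0,-0.12,0,0,0],
    [0,0,-0.12,0,0,0],
  ],
)

```text
time: 10.4
tool_pos: [0.4867, -0.0602, 0.2546]
ee_rot: [-3.139, 0.008, -3.074]
wrist_force: [-0.2, -0.3, -0.8]
width: 0.047
finger_force: 0.0
```

```bash
python3 - <<'E'
from h import *
import pickle
o=st();S={n:shot(n) for n in("scene","top")};pickle.dump(S,open('s3.pkl','wb'))
print(rel([.4215,.13,.25],[180,0,93],o))
s=S['scene'];X=cloud(s);q=X[200:240,325:385].reshape(-1,3);print('handle top z',np.nanpercentile(q[(abs(q[:,1]+.06)<.02)&(q[:,2]<.18)][:,2],[90,95,98]))
E
```

```text
t 10.4 p [ 0.4867 -0.0602  0.2546] rpy [-179.87    0.45 -176.14] F [-0.2 -0.3 -0.8] M [-0.02 -0.02  0.  ] w 0.047 ff 0.0
[0.0523, 0.1942, 0.0037, 0.0043, 0.0079, 1.5857]
handle top z [0.15771519 0.15978998 0.16132292]
```

carry_out(
  commands=[
    [0.005,0.03,0,0,0,0.14],
    [0.02,0.07,0,0,0,0.28],
    [0.03,0.11,0,0,0,0.42],
    [0.04,0.15,0,0,0,0.56],
    [0.05,0.165,0,0,0,0.7],
  ],
  jaw=0.6,
)

```text
time: 11.0
tool_pos: [0.422, 0.1037, 0.2476]
ee_rot: [-3.139, -0.004, 2.506]
wrist_force: [-0.2, -0.5, -0.7]
width: 0.0562
finger_force: 0.0
```

carry_out(
  commands=[
    [0,0,0,0,0,0.14],
    [0,0,0,0,0,0.28],
    [0,0,0.02,0,0,0.42],
    [0,0,0.04,0,0,0.56],
    [0,0,0.06,0,0,0.7],
  ],
)

```text
time: 11.5
tool_pos: [0.4226, 0.1013, 0.187]
ee_rot: [-3.137, -0.001, 1.803]
wrist_force: [-0.1, -0.0, 0.3]
width: 0.0565
finger_force: 0.0
```

```bash
python3 - <<'E'
from h import *
o=st();print(rel([.422,.099,.07],[180,0,92.5],o))
E
```

```text
t 11.5 p [0.4226 0.1013 0.187 ] rpy [-1.7975e+02 -4.0000e-02  1.0331e+02] F [-0.1 -0.   0.3] M [-0.08  0.04 -0.03] w 0.0565 ff 0.0
[-0.0022, -0.0006, 0.117, -0.0044, -0.0002, 0.1887]
```

carry_out(
  commands=[
    [-0.002,0,0.02,-0.002,0,0.1],
    [-0.002,0,0.05,-0.002,0,0.189],
    [-0.002,0,0.085,-0.002,0,0.189],
    [-0.002,0,0.11,-0.002,0,0.189],
    [-0.002,0,0.117,-0.002,0,0.189],
  ],
)

```text
time: 12.0
tool_pos: [0.42, 0.099, 0.0678]
ee_rot: [-3.133, 0.0, 1.62]
wrist_force: [-0.4, -0.2, 0.3]
width: 0.0566
finger_force: 0.0
```

```bash
python3 - <<'E'
from h import *
import pickle
o=st();S={n:shot(n) for n in("scene","top")};pickle.dump(S,open('s4.pkl','wb'));s=S['scene']
print(rel([.422,.099,.004],[180,0,92.5],o))
a=cv2.resize(s['img'][190:350,300:420],None,fx=4.5,fy=3.75,interpolation=cv2.INTER_CUBIC)
cv2.imwrite('pics/g4.png',a[:,:,::-1])
E
```

```text
t 12.0 p [0.42   0.099  0.0678] rpy [-1.7948e+02  2.0000e-02  9.2810e+01] F [-0.4 -0.2  0.3] M [-0.12  0.07  0.02] w 0.0566 ff 0.0
[-0.0001, 0.0025, 0.0638, -0.009, 0.0004, 0.0054]
```

View pics/g4.png

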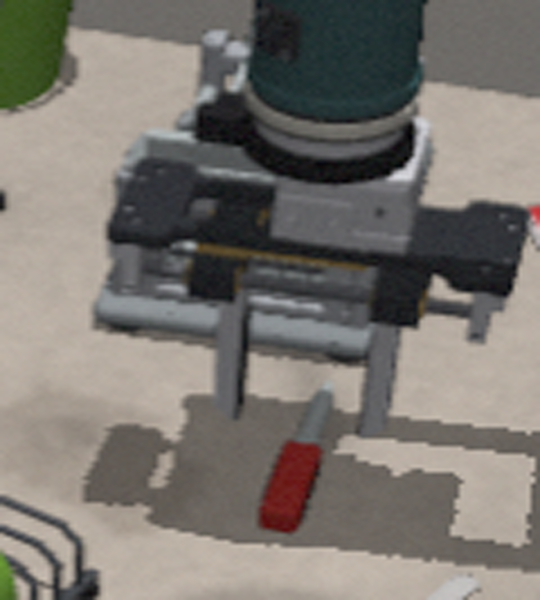

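The view shows the open fingers either side of the red handle, at about (365,320) px.

carry_out(
  commands=[
    [0,0.002,0.02,-0.004,0,0],
    [0,0.002,0.04,-0.004,0,0],
    [0,0.002,0.052,-0.004,0,0],
    [0,0.002,0.058,-0.004,0,0],
    [0,0.002,0.062,-0.004,0,0],
  ],
  jaw=0.6,
)

```text
time: 12.6
tool_pos: [0.4271, 0.0997, 0.0118]
ee_rot: [3.135, -0.0, 1.62]
wrist_force: [-0.5, -0.0, 0.1]
width: 0.0562
finger_force: 0.0
```

carry_out(
  commands=[
    [0,0,0,0,0,0],
    [0,0,0,0,0,0],
    [0,0,0,0,0,0],
    [0,0,0,0,0,0],
    [0,0,0,0,0,0],
  ],
  jaw=0,
)

```text
time: 13.1
tool_pos: [0.4265, 0.0997, 0.0118]
ee_rot: [3.136, -0.0, 1.62]
wrist_force: [-1.1, -0.5, 2.6]
width: 0.0197
finger_force: 13.8
```

```bash
python3 - <<'E'
from h import *
o=st()
E
```

```text
t 13.1 p [0.4265 0.0997 0.0118] rpy [ 1.7967e+02 -2.0000e-02  9.2810e+01] F [-1.1 -0.5  2.6] M [-0.13  0.18 -0.09] w 0.0197 ff 13.8
```

carry_out(
  commands=[
    [0,0,0,0,0,0],
    [0,0,0,0,0,0],
    [0,-0.003,0.004,0,0,0],
    [0,-0.003,0.008,0,0,0],
    [0,-0.003,0.008,0,0,0],
  ],
  jaw=0.4,
)

```text
time: 13.6
tool_pos: [0.4228, 0.0994, 0.0025]
ee_rot: [3.137, -0.0, 1.62]
wrist_force: [-0.4, -0.5, 0.8]
width: 0.0378
finger_force: 0.0
```

```bash
python3 - <<'E'
from h import *
o=st()
E
```

```text
t 13.6 p [0.4228 0.0994 0.0025] rpy [ 1.7976e+02 -1.0000e-02  9.2810e+01] F [-0.4 -0.5  0.8] M [-0.07  0.11 -0.  ] w 0.0378 ff 0.0
```

carry_out(
  commands=[
    [0,0,-0.002,0,0,0],
    [0,0,-0.002,0,0,0],
    [0,0,-0.002,0,0,0],
    [0,0,-0.002,0,0,0],
    [0,0,-0.002,0,0,0],
  ],
  jaw=0,
)

```text
time: 14.1
tool_pos: [0.4241, 0.0995, 0.0058]
ee_rot: [3.135, -0.0, 1.62]
wrist_force: [0.2, -0.0, 0.5]
width: 0.0198
finger_force: 29.9
```

carry_out(
  commands=[
    [0,0,0,0,0,0],
    [0,0,0,0,0,0],
    [0,0,0,0,0,0],
    [0,0,0,0,0,0],
    [0,0,0,0,0,0],
  ],
)

```text
time: 14.6
tool_pos: [0.4241, 0.0996, 0.0058]
ee_rot: [3.135, -0.0, 1.62]
wrist_force: [0.8, 0.6, 2.3]
width: 0.0197
finger_force: 29.9
```

```bash
python3 - <<'E'
from h import *
o=st()
E
```

```text
t 14.6 p [0.4241 0.0996 0.0058] rpy [ 1.7959e+02 -2.0000e-02  9.2810e+01] F [0.8 0.6 2.3] M [-0.06 -0.14 -0.01] w 0.0197 ff 29.9
```

carry_out(
  commands=[
    [0,0,-0.01,0,0,0],
    [0,0,-0.04,0,0,0.009],
    [0,0,-0.075,0,0,0.018],
    [0,0,-0.1,0,0,0.018],
    [0,0,-0.1,0,0,0.018],
  ],
)

```text
time: 15.1
tool_pos: [0.4252, 0.0996, 0.1094]
ee_rot: [3.128, -0.001, 1.602]
wrist_force: [0.0, -1.3, -1.4]
width: 0.0197
finger_force: 29.9
```

```bash
cat >> h.py <<'E'
CY=np.radians(3.85); B=np.array([.4843,-.0420,.100]); OFF=np.array([-.1015,0,-.0032])
RC=Ro.from_euler('z',CY)
def prow(tip,th,o,B=B,OFF=OFF,yaw=0):
    """tip in bore frame (m), tilt th deg nose up -> row from measured pose"""
    R1=Ro.from_euler('xyz',[180,0,90+np.degrees(CY)+yaw],degrees=True)*Ro.from_rotvec([0,-np.radians(th),0])
    p=B+RC.apply(tip)-R1.apply(OFF); R0=Ro.from_euler('xyz',o['ee_rot'])
    return np.round(np.r_[R0.inv().apply(p-o['tool_pos']),(R0.inv()*R1).as_rotvec()],4).tolist()
def tipnow(o,B=B,OFF=OFF):
    R0=Ro.from_euler('xyz',o['ee_rot']); a=RC.inv().apply(R0.apply([-1,0,0]))
    return np.round(1e3*RC.inv().apply(o['tool_pos']+R0.apply(OFF)-B),1),'tilt',round(np.degrees(np.arcsin(a[2])),2),'yaw',round(np.degrees(np.arctan2(a[0],-a[1])),2)
E
python3 - <<'E'
from h import *
o=st();print(tipnow(o));print(prow([0,.03,-.0088],18,o));print(prow([0,.045,0],0,o))
E
```

```text
t 15.1 p [0.4252 0.0996 0.1094] rpy [ 1.7925e+02 -4.0000e-02  9.1780e+01] F [ 0.  -1.3 -1.4] M [-0.06  0.02  0.01] w 0.0197 ff 29.9
(array([-53.1,  43.8,  12.6]), 'tilt', np.float64(-0.04), 'yaw', np.float64(-2.07))
[-0.018, 0.0494, 0.0533, 0.0074, -0.3147, -0.0379]
[0.003, 0.0492, 0.0133, 0.0132, -0.0005, -0.0361]
```

carry_out(
  commands=[
    [0.01,0.012,0.01,0.002,-0.08,-0.01],
    [0.005,0.025,0.025,0.004,-0.16,-0.02],
    [-0.008,0.037,0.04,0.006,-0.24,-0.03],
    [-0.018,0.049,0.053,0.007,-0.315,-0.038],
    [-0.018,0.049,0.053,0.007,-0.315,-0.038],
  ],
)

```text
time: 15.6
tool_pos: [0.4701, 0.083, 0.0479]
ee_rot: [-3.124, 0.317, 1.645]
wrist_force: [-1.6, -0.6, 0.4]
width: 0.0197
finger_force: 29.9
```

carry_out(
  commands=[
    [0,0,0,0,0,0],
    [0,0,0,0,0,0],
    [0,0,0,0,0,0],
    [0,0,0,0,0,0],
    [0,0,0,0,0,0],
  ],
)

```text
time: 16.1
tool_pos: [0.4731, 0.0829, 0.0535]
ee_rot: [-3.136, 0.314, 1.639]
wrist_force: [-0.4, 0.6, -1.4]
width: 0.0198
finger_force: 29.9
```

```bash
python3 - <<'E'
from h import *
import pickle
o=st();print(tipnow(o))
S={n:shot(n) for n in("scene","top")};pickle.dump((S,o),open('s5.pkl','wb'));s=S['scene']
a=cv2.resize(s['img'][215:305,310:420],None,fx=5,fy=5,interpolation=cv2.INTER_CUBIC)
b=cv2.resize(S['top']['img'][245:305,280:360],None,fx=3,fy=3,interpolation=cv2.INTER_CUBIC)
c=np.zeros((450,790,3),np.uint8);c[:,:550]=a;c[:180,550:]=b
cv2.imwrite('pics/g5.png',c[:,:,::-1])
E
```

```text
t 16.1 p [0.4731 0.0829 0.0535] rpy [-179.68   18.     93.93] F [-0.4  0.6 -1.4] M [0.17 0.09 0.05] w 0.0198 ff 29.9
(array([ -2.6,  29.8, -12.1]), 'tilt', np.float64(18.0), 'yaw', np.float64(0.08))
```

View pics/g5.png

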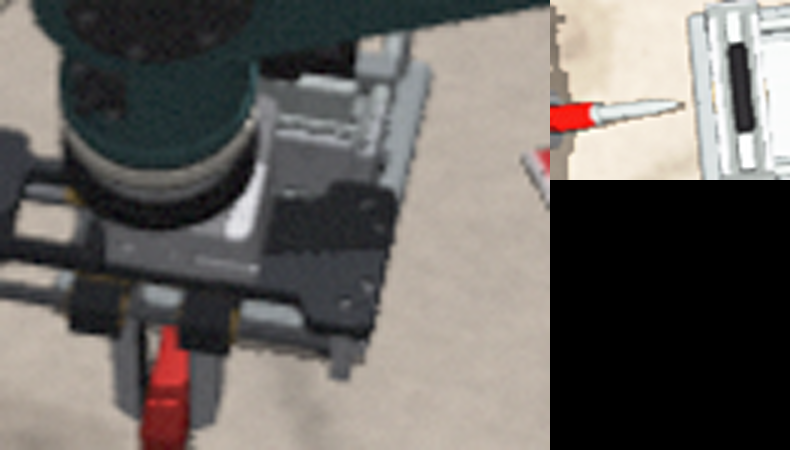

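The scene view of the nose is blocked by the gripper. In the top view the nose is at about (324.7,280) px and the grid's handle is centred at about (343.3,274.3) px.

```bash
cat > m2.py <<'E'
from h import *
import pickle,sys
S,o=pickle.load(open(sys.argv[1],'rb'));t=S['top'];g=cv2.cvtColor(t['img'],cv2.COLOR_RGB2GRAY).astype(float)
R0=Ro.from_euler('xyz',o['ee_rot']);tip0=o['tool_pos']+R0.apply(OFF);ax=R0.apply([-1,0,0])
hsv=cv2.cvtColor(t['img'],cv2.COLOR_RGB2HSV);low=(hsv[...,1]<28)
def onp(uv,n,p0):
    d=rays(t,uv)@t['R'];c=-t['R'].T@t['t'];return c+d*(((p0-c)@n)/(d@n))[:,None]
n=R0.apply([0,0,1])
m=(hsv[...,1]<30)&(g>105); m[:268]=0;m[296:]=0;m[:,:298]=0;m[:,328:]=0
k,lab,st_,_=cv2.connectedComponentsWithStats(m.astype(np.uint8));i=1+np.argmax(st_[1:,4]);m=lab==i
v,u=np.nonzero(m);P=onp(np.c_[u,v],n,tip0);print('n',len(u),'u',u.min(),u.max(),'tip region y',P[:,1].min())
A=np.c_[P[:,1],np.ones(len(P))];k=np.linalg.lstsq(A,P[:,0],rcond=None)[0];print('axis yaw deg',np.degrees(np.arctan(-k[0])),'x at tip',k@[P[:,1].min(),1])
q=P[P[:,1].argmin()];print('tip world',q,'pred',tip0)
h=(hsv[...,0]<8)|(hsv[...,0]>172);h&=(hsv[...,1]>130);h[:268]=0;h[300:]=0;h[:,:270]=0;h[:,305:]=0
v,u=np.nonzero(h);P=onp(np.c_[u,v],n,tip0+R0.apply([0,0,-.009]));print('handle front y',np.sort(P[:,1])[:8])
# grid handle dark
d=(g<70);d[:250]=0;d[296:]=0;d[:,:337]=0;d[:,:337]=0;d[:,351:]=0
v,u=np.nonzero(d);P=plane(t,np.c_[u,v],.161)[:,:2]*1000;print('grid handle',cv2.minAreaRect(P.astype(np.float32)),P.mean(0))
for r in range(272,290): print(r,g[r,298:330].astype(int).tolist())
E
python3 m2.py s5.pkl
```

```text
n 731 u 298 327 tip region y -0.024833225368991314
axis yaw deg 0.8750412897917162 x at tip 0.475191425797378
tip world [ 0.50332787 -0.02483323  0.09228521] pred [ 0.47966417 -0.01245968  0.08788372]
handle front y [0.05025876 0.0503062  0.05227949 0.05232642 0.05251394 0.05256077
 0.05260757 0.05458895]
grid handle ((484.2167663574219, -58.445011138916016), (59.93486785888672, 12.59979248046875), 3.976937770843506) [483.6620162  -58.46528155]
272 [225, 229, 232, 235, 237, 237, 237, 236, 237, 238, 238, 240, 240, 240, 239, 237, 235, 235, 235, 235, 237, 238, 237, 237, 235, 235, 234, 237, 238, 185, 178, 220]
273 [225, 228, 233, 236, 237, 236, 236, 236, 237, 239, 240, 241, 241, 240, 239, 236, 236, 236, 236, 236, 237, 237, 237, 237, 236, 237, 236, 238, 239, 182, 173, 219]
274 [225, 229, 233, 236, 237, 237, 235, 236, 238, 240, 240, 241, 240, 239, 238, 236, 236, 236, 236, 237, 238, 238, 236, 236, 236, 236, 237, 238, 240, 179, 167, 219]
275 [228, 230, 234, 236, 237, 237, 236, 238, 238, 240, 240, 240, 239, 238, 237, 236, 236, 237, 238, 239, 239, 237, 236, 236, 236, 236, 237, 238, 241, 179, 1
[... 1618 characters left out ...]
 236, 236, 236, 235, 235, 235, 187, 171]
286 [136, 166, 179, 184, 230, 244, 245, 243, 242, 241, 240, 240, 240, 239, 239, 238, 238, 238, 238, 236, 236, 234, 234, 234, 235, 236, 235, 235, 235, 235, 196, 174]
287 [185, 231, 243, 240, 241, 240, 240, 241, 239, 238, 237, 237, 238, 238, 238, 238, 237, 237, 237, 236, 235, 234, 234, 234, 235, 235, 236, 235, 234, 236, 196, 170]
288 [241, 241, 241, 238, 236, 235, 236, 238, 237, 236, 237, 237, 238, 239, 238, 237, 236, 237, 236, 237, 235, 233, 234, 234, 234, 235, 234, 235, 235, 236, 196, 167]
289 [239, 239, 238, 238, 236, 235, 236, 236, 235, 235, 235, 235, 236, 238, 237, 237, 237, 238, 237, 236, 235, 234, 234, 235, 235, 234, 233, 234, 234, 236, 197, 166]
```

```bash
python3 - <<'E'
from h import *
import pickle
S,o=pickle.load(open('s5.pkl','rb'));t=S['top']
print(plane(t,[[324.5,279.8],[324.5,280.2]],.088),plane(t,[[302,281.5],[310,281.0]],.08))
R0=Ro.from_euler('xyz',o['ee_rot']);print(o['tool_pos']+R0.apply(OFF),o['tool_pos']+R0.apply(OFF+[.05,0,0]))
s=st();print(tipnow(s));print('to pre',prow([0,.008,-.0014],18,s))
E
```

```text
[[ 0.47772686 -0.01846325  0.088     ]
 [ 0.47684283 -0.01843678  0.088     ]] [[0.47605184 0.0319729  0.08      ]
 [0.47661567 0.01408065 0.08      ]]
[ 0.47966417 -0.01245968  0.08788372] [0.47640639 0.03498223 0.07243536]
t 16.2 p [0.473  0.0829 0.0532] rpy [-179.64   18.01   93.95] F [-0.3 -1.4 -0.5] M [ 0.15  0.02 -0.01] w 0.0198 ff 29.9
(array([ -2.7,  29.8, -12.4]), 'tilt', np.float64(18.01), 'yaw', np.float64(0.1))
to pre [-0.0242, 0.0028, -0.0038, -0.0057, 0.0002, 0.0016]
```

carry_out(
  commands=[
    [-0.005,0.003,-0.004,-0.005,0,0.002],
    [-0.01,0.003,-0.004,-0.005,0,0.002],
    [-0.014,0.003,-0.004,-0.005,0,0.002],
    [-0.018,0.003,-0.004,-0.005,0,0.002],
    [-0.02,0.003,-0.004,-0.005,0,0.002],
  ],
)

```text
time: 16.7
tool_pos: [0.4772, 0.0649, 0.0628]
ee_rot: [-3.14, 0.315, 1.638]
wrist_force: [-0.2, 0.1, -1.2]
width: 0.0199
finger_force: 29.9
```

carry_out(
  commands=[
    [0,0,0,0,0,0],
    [0,0,0,0,0,0],
    [0,0,0,0,0,0],
    [0,0,0,0,0,0],
    [0,0,0,0,0,0],
  ],
)

```text
time: 17.2
tool_pos: [0.4771, 0.0655, 0.0627]
ee_rot: [-3.14, 0.315, 1.638]
wrist_force: [0.4, -0.3, -0.6]
width: 0.0197
finger_force: 29.9
```

```bash
python3 - <<'E'
from h import *
import pickle
o=st();print(tipnow(o));print('entry',prow([0,0,.001],18,o))
S={'top':shot('top')};t=S['top'];g=cv2.cvtColor(t['img'],cv2.COLOR_RGB2GRAY)
for r in range(270,286): print(r,g[r,308:346].tolist())
X=cloud(t);
for c in range(300,336,2):
    q=X[272:286,c];j=np.nanargmax(np.where(np.abs(q[:,2])<.13,q[:,2],-1));print(c,272+j,np.round(q[j]*1000,1))
E
```

```text
t 17.2 p [0.4771 0.0655 0.0627] rpy [-179.91   18.03   93.88] F [ 0.4 -0.3 -0.6] M [ 0.16  0.03 -0.03] w 0.0197 ff 29.9
(array([ 0.1, 12.3, -2.9]), 'tilt', np.float64(18.03), 'yaw', np.float64(0.03))
entry [-0.0128, -0.0001, 0.0001, -0.0015, 0.0005, 0.0004]
270 [239, 238, 237, 236, 236, 236, 234, 234, 234, 236, 236, 235, 236, 237, 235, 234, 234, 237, 239, 196, 188, 219, 224, 225, 225, 193, 222, 249, 225, 197, 200, 146, 69, 38, 49, 52, 46, 33]
271 [239, 239, 240, 239, 238, 237, 234, 234, 235, 236, 237, 237, 237, 237, 236, 234, 234, 235, 238, 193, 182, 218, 224, 226, 227, 198, 232, 252, 225, 196, 199, 145, 69, 36, 49, 53, 47, 32]
272 [239, 240, 241, 240, 239, 237, 236, 235, 235, 235, 237, 237, 237, 237, 236, 236, 235, 236, 239, 186, 175, 220, 226, 226, 226, 198, 208, 245, 232, 205, 196, 150, 75, 37, 47, 54, 48, 34]
273 [240, 241, 241, 240, 238, 237, 236, 237, 236, 236, 237, 239, 238, 238, 237, 237, 237, 239, 239, 183, 174, 218, 226, 224, 224, 193, 214, 248, 250, 227, 200, 167, 92, 39, 47, 53, 50, 34]
274 [240, 241, 241, 240, 239, 237, 237, 237, 238, 238, 239, 239, 234, 232, 232, 236, 2
[... 1999 characters left out ...]
, 51]
285 [241, 240, 241, 241, 241, 239, 237, 237, 235, 236, 235, 234, 233, 234, 236, 237, 236, 235, 235, 236, 186, 172, 214, 225, 224, 224, 224, 216, 244, 253, 234, 201, 195, 122, 37, 45, 55, 53]
300 283 [472.2  35.9  89.4]
302 282 [474.3  31.4  89.2]
304 280 [478.7  27.   88.1]
306 279 [480.7  22.4  89.2]
308 279 [480.4  17.9  91.5]
310 279 [480.2  13.4  91.6]
312 279 [479.9   8.9  93.9]
314 277 [484.2   4.4  94.1]
316 278 [481.7   0.   95.4]
318 278 [481.5  -4.4  97.2]
320 276 [485.6  -9.   98.6]
322 278 [480.9 -13.3 100.6]
324 277 [482.9 -17.7 101.5]
326 278 [480.6 -22.  101. ]
328 276 [485.  -26.5  99. ]
330 275 [493.2 -30.9  23.6]
332 277 [488.3 -35.5  23.5]
334 277 [481.3 -39.5 114.3]
```

carry_out(
  commands=[
    [-0.003,0,0,-0.001,0,0],
    [-0.006,0,0,-0.001,0,0],
    [-0.009,0,0,-0.001,0,0],
    [-0.012,0,0,-0.001,0,0],
    [-0.014,0,0,-0.001,0,0],
  ],
)

```text
time: 17.75
tool_pos: [0.4781, 0.0518, 0.0673]
ee_rot: [-3.141, 0.315, 1.638]
wrist_force: [0.6, 0.4, -0.9]
width: 0.02
finger_force: 29.9
```

```bash
python3 - <<'E'
from h import *
o=st();print(tipnow(o))
E
```

```text
t 17.75 p [0.4781 0.0518 0.0673] rpy [-179.99   18.03   93.84] F [ 0.6  0.4 -0.9] M [ 0.14  0.1  -0.01] w 0.02 ff 29.9
(array([ 0.1, -1.5,  1.7]), 'tilt', np.float64(18.03), 'yaw', np.float64(-0.01))
```

carry_out(
  commands=[
    [-0.002,0,0,0,0,0],
    [-0.004,0,0,0,0,0],
    [-0.006,0,0,0,0,0],
    [-0.008,0,0,0,0,0],
    [-0.009,0,0,0,0,0],
  ],
)

```text
time: 18.25
tool_pos: [0.4787, 0.0434, 0.0699]
ee_rot: [-3.141, 0.315, 1.638]
wrist_force: [0.6, 0.2, -0.6]
width: 0.0198
finger_force: 29.9
```

```bash
python3 - <<'E'
from h import *
o=st();print(tipnow(o))
E
```

```text
t 18.25 p [0.4787 0.0434 0.0699] rpy [-179.98   18.03   93.85] F [ 0.6  0.2 -0.6] M [0.17 0.04 0.04] w 0.0198 ff 29.9
(array([ 0.1, -9.9,  4.4]), 'tilt', np.float64(18.03), 'yaw', np.float64(0.0))
```

carry_out(
  commands=[
    [-0.001,0,0,0,0,0],
    [-0.002,0,0,0,0,0],
    [-0.003,0,0,0,0,0],
    [-0.004,0,0,0,0,0],
    [-0.005,0,0,0,0,0],
  ],
)

```text
time: 18.75
tool_pos: [0.4787, 0.039, 0.0712]
ee_rot: [-3.141, 0.314, 1.638]
wrist_force: [-0.6, -0.2, -1.6]
width: 0.0196
finger_force: 29.9
```

```bash
python3 - <<'E'
from h import *
o=st();print(tipnow(o))
E
```

```text
t 18.75 p [0.4787 0.039  0.0712] rpy [-179.94   18.     93.87] F [-0.6 -0.2 -1.6] M [ 0.37  0.16 -0.1 ] w 0.0196 ff 29.9
(array([ -0.1, -14.4,   5.6]), 'tilt', np.float64(18.0), 'yaw', np.float64(0.02))
```

```bash
python3 - <<'E'
from h import *
o=get_obs()
for t in ([0,-.0165,.0058,17.5],[0,-.019,.006,16.5]): print(prow(t[:3],t[3],o))
E
```

```text
[-0.0021, 0.0001, -0.0004, -0.001, 0.0088, 0.0003]
[-0.0045, 0.0001, -0.0016, -0.001, 0.0262, 0.0003]
```

carry_out(
  commands=[
    [-0.001,0,0,0,0.005,0],
    [-0.002,0,-0.0004,0,0.009,0],
    [-0.003,0,-0.0008,0,0.015,0],
    [-0.004,0,-0.0013,0,0.022,0],
    [-0.0045,0,-0.0016,0,0.026,0],
  ],
)

```text
time: 19.25
tool_pos: [0.4789, 0.0355, 0.0741]
ee_rot: [-3.141, 0.287, 1.638]
wrist_force: [-1.9, 3.8, -2.6]
width: 0.0198
finger_force: 30.0
```

```bash
python3 - <<'E'
from h import *
o=st();print(tipnow(o))
for t in ([0,-.0205,.0055,14.5],[0,-.022,.005,12]): print(prow(t[:3],t[3],o))
E
```

```text
t 19.25 p [0.4789 0.0355 0.0741] rpy [-179.94   16.44   93.85] F [-1.9  3.8 -2.6] M [ 0.93  0.34 -0.19] w 0.0198 ff 30.0
(array([ -0.2, -18.8,   5.9]), 'tilt', np.float64(16.44), 'yaw', np.float64(-0.0))
[-0.0015, 0.0002, -0.0025, -0.001, 0.0338, -0.0]
[-0.0029, 0.0002, -0.0061, -0.001, 0.0775, -0.0001]
```

```bash
python3 - <<'E'
from h import *
o=st()
for t in ([0,-.0193,.005,14.5],[0,-.0197,.0044,13],[0,-.02,.004,12]): print(prow(t[:3],t[3],o))
E
```

```text
t 19.25 p [0.4789 0.0355 0.0741] rpy [-179.94   16.44   93.85] F [-1.9  3.8 -2.6] M [ 0.93  0.34 -0.19] w 0.0198 ff 30.0
[-0.0002, 0.0002, -0.0024, -0.001, 0.0338, -0.0]
[-0.0005, 0.0002, -0.0044, -0.001, 0.06, -0.0001]
[-0.0007, 0.0002, -0.0057, -0.001, 0.0775, -0.0001]
```

carry_out(
  commands=[
    [0,0,-0.001,0,0.015,0],
    [0,0,-0.0024,0,0.034,0],
    [-0.0003,0,-0.0035,0,0.048,0],
    [-0.0005,0,-0.0045,0,0.06,0],
    [-0.0007,0,-0.0057,0,0.078,0],
  ],
)

```text
time: 19.75
tool_pos: [0.4789, 0.0363, 0.08]
ee_rot: [-3.141, 0.209, 1.638]
wrist_force: [-2.4, 4.0, -0.7]
width: 0.02
finger_force: 30.0
```

```bash
python3 - <<'E'
from h import *
o=st();print(tipnow(o))
for t in ([0,-.0212,.0033,10],[0,-.0225,.0026,7.5]): print(prow(t[:3],t[3],o))
E
```

```text
t 19.75 p [0.4789 0.0363 0.08  ] rpy [-179.95   11.98   93.87] F [-2.4  4.  -0.7] M [ 0.76  0.53 -0.24] w 0.02 ff 30.0
(array([ -0.1, -20.2,   4.2]), 'tilt', np.float64(11.98), 'yaw', np.float64(0.02))
[-0.0008, 0.0001, -0.0024, -0.0008, 0.0345, 0.0003]
[-0.002, 0.0001, -0.0058, -0.0008, 0.0781, 0.0002]
```

carry_out(
  commands=[
    [-0.0004,-0.0004,-0.001,0,0.015,0],
    [-0.0008,-0.0007,-0.0024,0,0.034,0],
    [-0.0012,-0.0007,-0.0035,0,0.048,0],
    [-0.0016,-0.0007,-0.0047,0,0.062,0],
    [-0.002,-0.0007,-0.0058,0,0.078,0],
  ],
)

```text
time: 20.25
tool_pos: [0.4786, 0.0356, 0.0864]
ee_rot: [-3.142, 0.131, 1.638]
wrist_force: [-2.1, 5.2, 0.0]
width: 0.0196
finger_force: 30.0
```

```bash
python3 - <<'E'
from h import *
o=st();print(tipnow(o))
for t in ([-.0005,-.0225,.0026,7.5],[-.0005,-.026,.0015,3.5]): print(prow(t[:3],t[3],o))
t=shot('top');s=shot('scene')
b=cv2.resize(t['img'][240:310,310:370],None,fx=6,fy=6,interpolation=cv2.INTER_CUBIC);a=cv2.resize(s['img'][180:285,310:410],None,fx=4,fy=4,interpolation=cv2.INTER_CUBIC)
c=np.zeros((420,760,3),np.uint8);c[:,:360]=b;c[:420,360:]=a;cv2.imwrite('pics/g6.png',c[:,:,::-1])
E
```

```text
t 20.25 p [0.4786 0.0356 0.0864] rpy [-179.99    7.49   93.86] F [-2.1  5.2  0. ] M [ 0.87  0.42 -0.16] w 0.0196 ff 30.0
(array([ -0.5, -22.4,   2.8]), 'tilt', np.float64(7.49), 'yaw', np.float64(0.01))
[-0.0001, -0.0, 0.0002, -0.0001, -0.0002, 0.0002]
[-0.0034, -0.0, -0.0053, -0.0001, 0.0696, 0.0002]
```

View pics/g6.png

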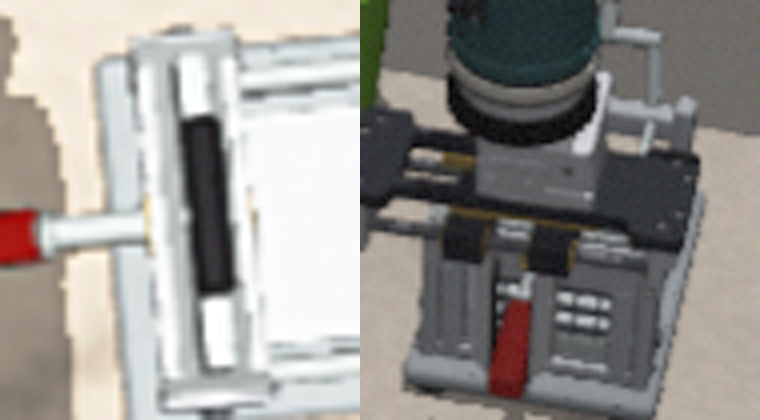

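The top view shows the collar about 37 mm from the front bar, so the nose is about 22.5 mm in. That is past the grid's face, so it is in the eye, and the pin lines up with the brass ring.

carry_out(
  commands=[
    [-0.0007,0,-0.001,0,0.014,0],
    [-0.0014,0,-0.002,0,0.028,0],
    [-0.002,0,-0.0032,0,0.042,0],
    [-0.0028,0,-0.0043,0,0.056,0],
    [-0.0034,0,-0.0053,0,0.07,0],
  ],
)

```text
time: 20.85
tool_pos: [0.4787, 0.0335, 0.0921]
ee_rot: [-3.141, 0.06, 1.639]
wrist_force: [-2.5, 7.4, 1.3]
width: 0.0198
finger_force: 30.0
```

```bash
python3 - <<'E'
from h import *
o=st();print(tipnow(o))
for t in ([-.0005,-.0255,.001,2],[-.0005,-.028,.0008,1.5],[-.0005,-.030,.0006,1]): print(prow(t[:3],t[3],o))
E
```

```text
t 20.85 p [0.4787 0.0335 0.0921] rpy [-179.99    3.42   93.88] F [-2.5  7.4  1.3] M [ 1.05  0.46 -0.14] w 0.0198 ff 30.0
(array([ -0.5, -25.5,   1.3]), 'tilt', np.float64(3.42), 'yaw', np.float64(0.03))
[0.0, 0.0001, -0.0022, -0.0002, 0.0248, 0.0005]
[-0.0025, 0.0001, -0.0027, -0.0002, 0.0336, 0.0005]
[-0.0044, 0.0001, -0.0033, -0.0002, 0.0423, 0.0005]
```

carry_out(
  commands=[
    [-0.0005,-0.0002,-0.0008,0,0.011,0],
    [-0.0014,-0.0004,-0.0015,0,0.02,0],
    [-0.0024,-0.0004,-0.0024,0,0.03,0],
    [-0.0034,-0.0004,-0.003,0,0.037,0],
    [-0.0044,-0.0004,-0.0033,0,0.042,0],
  ],
)

```text
time: 21.35
tool_pos: [0.4786, 0.0297, 0.0957]
ee_rot: [3.141, 0.017, 1.639]
wrist_force: [-2.1, 7.9, 1.0]
width: 0.0195
finger_force: 30.0
```

```bash
python3 - <<'E'
from h import *
o=st();print(tipnow(o))
for t in ([-.0008,-.034,.0006,.5],[-.0008,-.038,.0007,0]): print(prow(t[:3],t[3],o))
E
```

```text
t 21.35 p [0.4786 0.0297 0.0957] rpy [179.99   0.98  93.88] F [-2.1  7.9  1. ] M [ 1.26  0.41 -0.04] w 0.0195 ff 30.0
(array([ -0.8, -29.6,   0.7]), 'tilt', np.float64(0.98), 'yaw', np.float64(0.03))
[-0.0044, 0.0, -0.0007, 0.0002, 0.0083, 0.0006]
[-0.0084, 0.0, -0.0016, 0.0002, 0.017, 0.0006]
```

carry_out(
  commands=[
    [-0.0015,0,-0.0003,0,0.003,0],
    [-0.003,0,-0.0006,0,0.006,0],
    [-0.0048,0,-0.0009,0,0.009,0],
    [-0.0066,0,-0.0013,0,0.013,0],
    [-0.0084,0,-0.0016,0,0.017,0],
  ],
)

```text
time: 21.85
tool_pos: [0.4791, 0.0208, 0.0973]
ee_rot: [-3.141, 0.001, 1.639]
wrist_force: [-1.5, 6.2, -0.4]
width: 0.0198
finger_force: 29.9
```

```bash
python3 - <<'E'
from h import *
o=st();print(tipnow(o))
t=shot('top');g=cv2.cvtColor(t['img'],cv2.COLOR_RGB2GRAY);hsv=cv2.cvtColor(t['img'],cv2.COLOR_RGB2HSV)
for r in (277,278,279): print(r,g[r,308:342].tolist(),(hsv[r,308:330,1]>130).astype(int).tolist())
E
```

```text
t 21.85 p [0.4791 0.0208 0.0973] rpy [-1.7999e+02  8.0000e-02  9.3890e+01] F [-1.5  6.2 -0.4] M [ 1.02  0.39 -0.05] w 0.0198 ff 29.9
(array([ -0.9, -38.5,   0.7]), 'tilt', np.float64(0.08), 'yaw', np.float64(0.04))
277 [104, 104, 104, 104, 103, 103, 104, 105, 99, 79, 48, 85, 122, 127, 127, 125, 126, 124, 125, 126, 125, 123, 97, 91, 85, 56, 45, 133, 157, 135, 123, 128, 134, 83] [0, 0, 0, 0, 0, 0, 0, 0, 0, 0, 0, 0, 0, 0, 0, 0, 0, 0, 0, 0, 0, 0]
278 [102, 102, 102, 100, 103, 103, 103, 102, 97, 78, 48, 88, 124, 128, 126, 126, 126, 125, 125, 125, 127, 123, 96, 89, 84, 54, 50, 133, 156, 136, 126, 126, 128, 79] [0, 0, 0, 0, 0, 0, 0, 0, 0, 0, 0, 0, 0, 0, 0, 0, 0, 0, 0, 0, 0, 0]
279 [98, 99, 99, 99, 101, 100, 100, 100, 96, 77, 44, 87, 122, 128, 125, 126, 125, 126, 127, 125, 127, 125, 96, 84, 78, 55, 50, 132, 155, 141, 126, 126, 128, 80] [0, 0, 0, 0, 0, 0, 0, 0, 0, 0, 0, 0, 0, 0, 0, 0, 0, 0, 0, 0, 0, 0]
```

carry_out(
  commands=[
    [-0.002,0,0,0,0,0],
    [-0.004,0,0,0,0,0],
    [-0.006,0,0,0,0,0],
    [-0.008,0,0,0,0,0],
    [-0.01,0,0,0,0,0],
  ],
)

```text
time: 22.4
tool_pos: [0.4799, 0.0108, 0.0976]
ee_rot: [3.141, 0.002, 1.639]
wrist_force: [-1.1, 6.1, 1.1]
width: 0.0199
finger_force: 30.0
```

carry_out(
  commands=[
    [-0.0015,0,0,0,0,0],
    [-0.003,0,0,0,0,0],
    [-0.0045,0,0,0,0,0],
    [-0.006,0,0,0,0,0],
    [-0.0075,0,0,0,0,0],
  ],
)

```text
time: 22.9
tool_pos: [0.4804, 0.0033, 0.0977]
ee_rot: [3.141, 0.002, 1.638]
wrist_force: [-2.2, 6.5, 1.4]
width: 0.0194
finger_force: 30.0
```

```bash
python3 - <<'E'
from h import *
o=st();print(tipnow(o))
E
```

```text
t 22.9 p [0.4804 0.0033 0.0977] rpy [1.7999e+02 9.0000e-02 9.3880e+01] F [-2.2  6.5  1.4] M [ 1.04  0.34 -0.1 ] w 0.0194 ff 30.0
(array([ -0.8, -56.1,   1. ]), 'tilt', np.float64(0.09), 'yaw', np.float64(0.03))
```

carry_out(
  commands=[
    [-0.0005,0,0,0,0,0],
    [-0.001,0,0,0,0,0],
    [-0.0015,0,0,0,0,0],
    [-0.002,0,0,0,0,0],
    [-0.0025,0,0,0,0,0],
  ],
)

```text
time: 23.4
tool_pos: [0.4806, 0.001, 0.0977]
ee_rot: [3.141, 0.001, 1.638]
wrist_force: [-1.8, 8.0, 0.6]
width: 0.0197
finger_force: 30.0
```

carry_out(
  commands=[
    [-0.0004,0,0,0,0,0],
    [-0.0008,0,0,0,0,0],
    [-0.0012,0,0,0,0,0],
    [-0.0016,0,0,0,0,0],
    [-0.0016,0,0,0,0,0],
  ],
)

```text
time: 23.9
tool_pos: [0.4806, 0.0009, 0.0977]
ee_rot: [3.141, -0.002, 1.639]
wrist_force: [-2.4, 10.5, 0.6]
width: 0.0199
finger_force: 30.0
```

```bash
python3 - <<'E'
from h import *
o=st();print(tipnow(o))
t=shot('top');g=cv2.cvtColor(t['img'],cv2.COLOR_RGB2GRAY);hsv=cv2.cvtColor(t['img'],cv2.COLOR_RGB2HSV)
for r in (272,275,278,281): print(r,g[r,318:346].tolist())
E
```

```text
t 23.9 p [0.4806 0.0009 0.0977] rpy [ 1.7998e+02 -1.1000e-01  9.3910e+01] F [-2.4 10.5  0.6] M [ 1.75  0.4  -0.13] w 0.0199 ff 30.0
(array([ -0.7, -58.4,   0.7]), 'tilt', np.float64(-0.11), 'yaw', np.float64(0.06))
272 [108, 110, 109, 110, 108, 109, 110, 111, 109, 111, 110, 110, 111, 110, 95, 81, 75, 99, 120, 124, 125, 124, 124, 124, 124, 126, 125, 116]
275 [104, 105, 103, 103, 105, 104, 105, 106, 106, 106, 107, 105, 106, 102, 89, 123, 109, 109, 122, 125, 125, 125, 125, 125, 123, 125, 128, 113]
278 [97, 98, 98, 100, 99, 100, 99, 99, 99, 98, 100, 100, 99, 92, 91, 134, 118, 115, 124, 125, 126, 125, 126, 125, 125, 125, 127, 114]
281 [92, 91, 92, 94, 92, 93, 92, 93, 92, 93, 94, 95, 94, 85, 75, 76, 92, 119, 127, 126, 124, 126, 125, 126, 126, 127, 122, 96]
```

carry_out(
  commands=[
    [-0.0005,0,0,0,0,0],
    [-0.001,0,0,0,0,0],
    [-0.0015,0,0,0,0,0],
    [-0.002,0,0,0,0,0],
    [-0.002,0,0,0,0,0],
  ],
)

```text
time: 24.45
tool_pos: [0.4806, 0.0008, 0.0977]
ee_rot: [3.141, -0.006, 1.64]
wrist_force: [-2.2, 14.1, 2.3]
width: 0.0197
finger_force: 30.0
```

```bash
python3 - <<'E'
from h import *
o=st();print(tipnow(o))
E
```

```text
t 24.45 p [0.4806 0.0008 0.0977] rpy [179.98  -0.34  93.95] F [-2.2 14.1  2.3] M [ 2.63  0.43 -0.17] w 0.0197 ff 30.0
(array([ -0.6, -58.5,   0.3]), 'tilt', np.float64(-0.34), 'yaw', np.float64(0.1))
```

carry_out(
  commands=[
    [0.001,0,0,0,0,0],
    [0.002,0,0,0,0,0],
    [0.002,0,0,0,0,0],
    [0.002,0,0,0,0,0],
    [0.002,0,0,0,0,0],
  ],
)

```text
time: 24.95
tool_pos: [0.4806, 0.0009, 0.0977]
ee_rot: [3.141, -0.002, 1.639]
wrist_force: [-2.0, 9.3, 2.9]
width: 0.0198
finger_force: 30.0
```

carry_out(
  commands=[
    [0,0,0,0,0,0],
    [0,0,0,0,0,0],
    [0,0,0,0,0,0],
    [0,0,0,0,0,0],
    [0,0,0,0,0,0],
  ],
  jaw=0.5,
)

```text
time: 25.45
tool_pos: [0.4807, -0.002, 0.0972]
ee_rot: [-3.141, 0.004, 1.638]
wrist_force: [-1.0, -0.7, -0.2]
width: 0.0468
finger_force: 0.0
```

```bash
python3 - <<'E'
from h import *
o=st()
E
```

```text
t 25.45 p [ 0.4807 -0.002   0.0972] rpy [-179.99    0.24   93.83] F [-1.  -0.7 -0.2] M [-0.1   0.07  0.01] w 0.0468 ff 0.0
```

Clear; lift straight up and back.

carry_out(
  commands=[
    [0.002,0,-0.015,0,0,0],
    [0.002,0,-0.04,0,0,0],
    [0.002,0,-0.075,0,0,0],
    [0.01,0,-0.115,0,0,0],
    [0.03,0,-0.15,0,0,0],
  ],
)

```text
time: 25.95
tool_pos: [0.4788, 0.0281, 0.2489]
ee_rot: [3.141, 0.005, 1.635]
wrist_force: [0.1, -0.2, -0.2]
width: 0.0467
finger_force: 0.0
```

carry_out(
  commands=[
    [0.04,-0.03,0,0,0,0],
    [0.08,-0.06,0,0,0,0],
    [0.12,-0.09,0,0,0,0],
    [0.16,-0.1,0,0,0,0],
    [0.19,-0.1,0,0,0,0],
  ],
)

```text
time: 26.45
tool_pos: [0.3645, 0.2135, 0.2472]
ee_rot: [3.14, 0.003, 1.64]
wrist_force: [0.3, -0.6, 0.5]
width: 0.0467
finger_force: 0.0
```

```bash
python3 - <<'E'
from h import *
st();t=shot('top');s=shot('scene')
b=cv2.resize(t['img'][240:310,290:370],None,fx=5,fy=5,interpolation=cv2.INTER_CUBIC);a=cv2.resize(s['img'][190:290,320:400],None,fx=5,fy=5,interpolation=cv2.INTER_CUBIC)
c=np.zeros((500,800,3),np.uint8);c[:350,:400]=b;c[:,400:]=a;cv2.imwrite('pics/g7.png',c[:,:,::-1])
X=cloud(t);Z=X[...,2];h=X[255:296,338:350].reshape(-1,3);h=h[(h[:,2]>.135)&(h[:,2]<.175)];print('handle top z',np.median(h,0),len(h))
hsv=cv2.cvtColor(t['img'],cv2.COLOR_RGB2HSV);r=((hsv[...,0]<8)|(hsv[...,0]>172))&(hsv[...,1]>120)&(hsv[...,2]>80);r[:260]=0;r[295:]=0;r[:,:290]=0;r[:,345:]=0
v,u=np.nonzero(r);P=plane(t,np.c_[u,v],.109)[:,:2]*1e3;print('red',cv2.minAreaRect(P.astype(np.float32)),np.median(X[r],0))
E
```

```text
t 26.45 p [0.3645 0.2135 0.2472] rpy [1.7991e+02 1.6000e-01 9.3950e+01] F [ 0.3 -0.6  0.5] M [-0.1   0.03 -0.  ] w 0.0467 ff 0.0
handle top z [ 0.48206776 -0.05971432  0.15119794] 209
red ((480.1713562011719, -5.898189544677734), (19.433847427368164, 59.87099838256836), 3.4192428588867188) [nan nan nan]
```

View pics/g7.png

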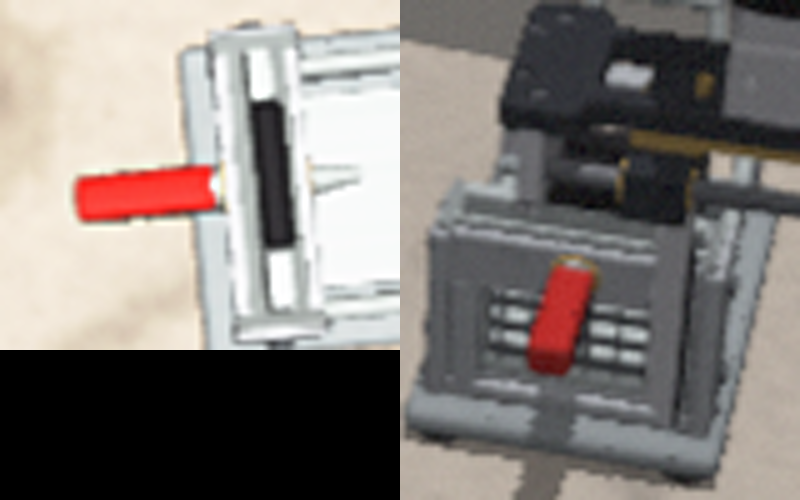

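The views show the pin level and through both bars, its nose sticking out behind the rear bar. The collar is against the brass ring and the grid is drawn down, with its handle top at z = 151 mm.

```bash
python3 -c "
from bench import *
print(close_job())"
```

```text
the job is handed in; nothing more can be done
None
```

The grid is back in the cutter's slot and the pin is pushed through until its collar stopped against the front bar; I handed the job in at about 26.5 s, with no verdict shown.

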